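# Lower and bar the parts locker's shutter

## Robot

A 6-joint arm with a two-finger parallel gripper is mounted at the origin on the work surface. World frame = base frame: x ahead of the robot, y to its left, z up, the work surface at z = 0. Lengths are in m, angles in rad, forces in N, time in s.
With the tool pointing down it reaches from about 0.325 to 0.775 m from the base axis. Payload 9.3 kg.
Tool frame: the origin (TCP) lies at the very end of the fingers, on their centre line; the grasp point (between the pads) lies 19 mm behind it; z points along the fingers, y is the line along which they close (so a half turn about z gives the same grasp; the last joint's range is limited). The gripper opens to 85 mm and grips with 20 to 120 N. Pads are 22 mm wide; open, the fingers measure 114 mm over their backs; the gripper's body (76 mm by 85 mm) begins 54 mm behind the grasp point. The pads swing forward as they close: fully open they stand 13 mm farther back than shut.
Start: joints at [-1.258, 0.259, 0.021, 1.334, 0, 1.418], TCP at [0.247, -0.491, 0.231] pointing down, gripper open.
Joint ranges: [-3.04, 3.04], [-0.91, 1.82], [-1.04, 1.36], [-1.92, 1.95], [-1.52, 1.45], [-3.14, 3.14]. Speed limits (rad/s): [2.22, 2.22, 2.79, 3.14, 3.14, 3.14].

## Interface

Orientations are given as a rotation vector (axis times angle).
In Python, from workcell import * gives the robot as it stands.
- The arm moves only by the tool drive_tool, never from a script. Its argument "commands" is a list of rows, each an object of numbers: "dx", "dy", "dz": the shift along the tool's x, y, z in mm; "rx", "ry", "rz": the turn, a rotation vector about the tool's x, y, z in degrees. A call has 1 to 10 rows; each row shifts and turns the commanded pose from where the row before left it, along the tool's axes as they then stand; what a row does not reach is not made up. A row lasts 1/10 s, in which the tool goes at most 50 mm and 8.59 degrees, less where a joint would pass 70% of its speed; a pose out of reach is approached as far as the arm can. A call with a gripper value outside its range is refused whole. "grip" is the closure in counts, from 0 (fully open) to 255 (shut), set as the call begins (left out, the last holds). The fingers move at their own pace and stop on an object; "force" is the grip in N (left out, the last holds). Time passes only in rows, so rows that do not move let the fingers close. It gives the time, the measured TCP pose, the force, the opening and the grip force at its end, in the units of the state.
- state(): the state, without advancing time (a new reading comes with each control period).
- read_camera(name): name is "scene" or "side" or "wrist"; returns the picture (400x640x3 uint8, red, green, blue); there is no depth.
- camera_params(name): a dict with "fov_y" (degrees; the focal length in pixels is half the picture's height over the tangent of half this angle, whatever the lens; pixels are square), "cx", "cy" (the principal point, pixels), "pose" (4x4, takes a point from camera to world coordinates). Camera axes: x right, y down, z forward; pixel columns grow to the right and rows downward; lengths in m; the calibration is good to about 2 mm. The wrist camera is an equidistant fisheye: a pixel r from the principal point sees the ray r / f radians off the axis. A picture is of the moment at which its call begins: read the wrist's pose just before it. camera_params takes no time and is no camera call; for the wrist camera it gives the pose at the moment of the call.
- close_job(): hands the job in; it is judged then, once.
The state is a dict: "clock": time; "q": joint angles; "joint_vel": joint speeds; "joint_efforts": joint torques, N m; "eef_pos": TCP position; "eef_rot": TCP orientation; "wrist_force": force on the tool from outside, world axes, zero at the start; "ft_torque": the same for the moment, N m; "grip_width": opening from 0.0 (shut) to 1.0 (fully open); "grasp_force": force on a finger pad.
Only numpy, scipy, OpenCV 4.12 (cv2) and the standard library are available. Lean on these libraries where they do the work, as an engineer would, in place of code of your own. Each camera call takes 0.05 s, during which the arm holds its last target. There are 200 camera calls.

## Task

The small locker's steel shutter is stuck up on a wedge: work the wedge out backward a little at a time, so that the shutter comes down gently without dropping, and leave the wedge lying flat on the bench well clear of it. Then push the lock rod, from the side where the locker's shelf overhangs an open bay, through all four lugs until its square handle is up against the first lug, and let go of it there. Leave the other things where they are.

Things in the scene. Friction and masses are not known exactly. Their poses are not given: they have to be found in the camera images.
- locker: grey steel locker, fixed. Origin on the bench under the middle of the shutter's front face; x points into it (away from the robot), y along the front, z up. Box: x 0 to 160, y -50 to 50, 200 high. Its 10 thick shelf (underside z 200, x -16 to 184, y -160 to 70, one leg at x 165 y -145) overhangs an open bay on the -y side, so a gripper at the rod must lean back to the robot about 30 to 45 degrees
- lug_in (a point): centre of the entry hole, on the outer (-y) face of the fixed lug: x -20, y -50, z 95 in the locker's frame; axes as the locker's. The rod goes in along +y. Four upright lugs 8 thick (along y), 30 high, stand 36 out from the front (x -36 to 0), each with a 14 hole at x -20: fixed ones at y -46 and 46, hole z 95; shutter's at y -20 and 20, hole z 95 only when it is fully down
- lug_out (a point): centre of the last hole, on the outer (+y) face of the far fixed lug: x -20, y 50, z 95 in the locker's frame; axes as the locker's
- sill (a point): point on the bench under the middle of the shutter's lower edge; axes as the locker's
- shutter (a joint): height of the heavy steel shutter (0.65 to 1 kg, 78 wide, 155 high, 8 thick, front face in the locker's x 0 plane) above its lowest position, in m; 0 = fully down, lower edge 3 mm above the bench. It slides freely and sinks by its weight as the wedge allows; starts near 0.021, standing on the wedge
- wedge_mid (a point): centre of the black plastic wedge, 160 long, 36 wide, 24 high; 12 above its underside. Its x points to the thin nose (in under the shutter), y across, z up. The rear 100 (x -80 to 20) is flat on top at 24, the front 60 (x 20 to 80) ramps down to 3. It sits askew by up to 9 degrees and, pulled along its own x, slides out freely but for friction
- wedge_tail (a point): on the wedge's rear end standing out before the shutter, 24 in from its tail face (x -56 in the wedge), 12 above its underside: can be gripped there across the 36 width; axes as the wedge's
- rod_handle (a point): centre of the lock rod's square handle, 20 x 20, 70 long; the rod's y runs along it from handle to tip. The round shaft, 10 thick, leaves the handle's end face (y 35) and ends at y 153, the last 12 tapering to 4. Steel, 0.29 kg, lies with the handle flat on the bench; balance point about y 24
- rod_tip (a point): tip of the rod's shaft, on its axis, 153 from the handle's centre; axes as the handle's
- anvil: bystander: square steel bench anvil block, 60 x 60 x 40 high, on one side of the lock rod; origin under its centre
- post_a: bystander: loose brass binding post, 65 high, foot 32 across, standing on the +y side of the wedge; origin under its centre
- post_b: bystander: the same brass post on the -y side of the wedge; origin under its centre
- jar: bystander: jar 50 across and 65 high, standing on the other side of the lock rod from the anvil; origin under its centre
- mallet: bystander: nylon-faced mallet lying flat; origin under its head, handle 200 long along its -x, head 92 long along y, 34 high
- cover: bystander: round chrome cover plate lying flat, 90 across, 9 high; origin under its centre
Mind the look-alikes: they are no part of the job. Of the things that look like the part that bears rod_handle, the smaller one is meant.

How it is judged:
By the outcome, as a careful person would: the job done as asked, in the order asked, and still so for the second after the job is handed in, with the robot touching nothing.
It also fails if it takes over 59 s, if anything falls off the work surface, if the arm or the gripper's body presses on something with over 40 N, if the wrist force passes 120 N, or if a joint passes its speed limit or range.

## Working session

There is one attempt and no reset: what is moved stays moved. The work goes in short steps, Python scripts to look and compute and a tool call to move; the robot and the scene stay as the last step left them, time stands still between calls to the robot, and variables do not carry over. Pictures are saved under pics/ and viewed, at most 10 in all, crops included, and the job is handed in when it is done.

Besides the shell and the picture viewer there is one more tool, called after "Request:" by a JSON object that holds its "name" and its "arguments", one argument or row to a line. drive_tool: Moves the arm, as the interface text tells. Its arguments: {"type":"object","properties":{"commands":{"type":"array","items":{"type":"object","properties":{"dx":{"type":"number"},"dy":{"type":"number"},"dz":{"type":"number"},"rx":{"type":"number"},"ry":{"type":"number"},"rz":{"type":"number"}}}},"grip":{"type":"number"},"force":{"type":"number"}},"required":["commands"]}

```bash
mkdir -p pics; python3 - <<'E'
from workcell import *
import cv2, numpy as np
np.set_printoptions(precision=4,suppress=True)
for n in ("scene","side"):
    im=read_camera(n); p=camera_params(n); print(n,p)
    cv2.imwrite(f"pics/{n}0.png",im[:,:,::-1])
p=camera_params("wrist");print(p);im=read_camera("wrist");cv2.imwrite("pics/wrist0.png",im[:,:,::-1])
a=[cv2.imread(f"pics/{n}0.png") for n in("scene","side")]
for n,i in zip(("scene","side"),a): cv2.imwrite(f"pics/{n}0b.png",cv2.resize(i,(800,500),interpolation=cv2.INTER_CUBIC))
print(state())
E
```

```text
scene {'fov_y': 50.683284684983114, 'cx': 322.1380255726251, 'cy': 195.81956642487566, 'pose': array([[-0.8517,  0.3447, -0.3946,  0.8258],
       [ 0.5239,  0.575 , -0.6285,  0.613 ],
       [ 0.0103, -0.742 , -0.6703,  0.7414],
       [ 0.    ,  0.    ,  0.    ,  1.    ]])}
side {'fov_y': 49.148613622467835, 'cx': 315.67564761229676, 'cy': 205.78543802041486, 'pose': array([[-0.9941, -0.0762,  0.0776,  0.3241],
       [-0.1088,  0.6814, -0.7237,  0.9505],
       [ 0.0022, -0.7279, -0.6857,  0.9576],
       [ 0.    ,  0.    ,  0.    ,  1.    ]])}
{'fov_y': 65.70646984690485, 'cx': 318.72305339150887, 'cy': 197.5568831370555, 'pose': array([[ 0.4493, -0.8587, -0.2463,  0.3097],
       [-0.8934, -0.4321, -0.1234, -0.4603],
       [-0.0005,  0.2755, -0.9613,  0.3727],
       [ 0.    ,  0.    ,  0.    ,  1.    ]])}
{'clock': 0.15, 'q': array([-1.2576,  0.259 ,  0.021 ,  1.3337, -0.    ,  1.4182]), 'joint_vel': array([ 0.001 , -0.002 ,  0.0015, -0.0011,  0.0003, -0.0009]), 'joint_efforts': array([  0.0015, -55.597 ,  34.4663,   0.0113,  -0.0002,   0.    ]), 'eef_pos': array([ 0.247 , -0.4912,  0.2308]), 'eef_rot': array([-3.0558, -0.7249,  0.0001]), 'wrist_force': array([ 0.1923,  0.4818, -0.184 ]), 'ft_torque': array([-0.0389,  0.0404,  0.0034]), 'grasp_force': 0.0, 'grip_width': 1.001327262137021}
```

View pics/scene0b.png

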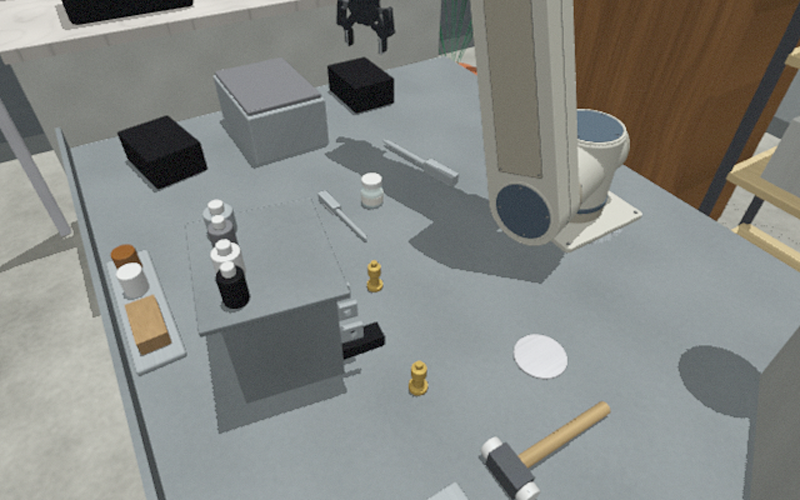

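View pics/side0b.png

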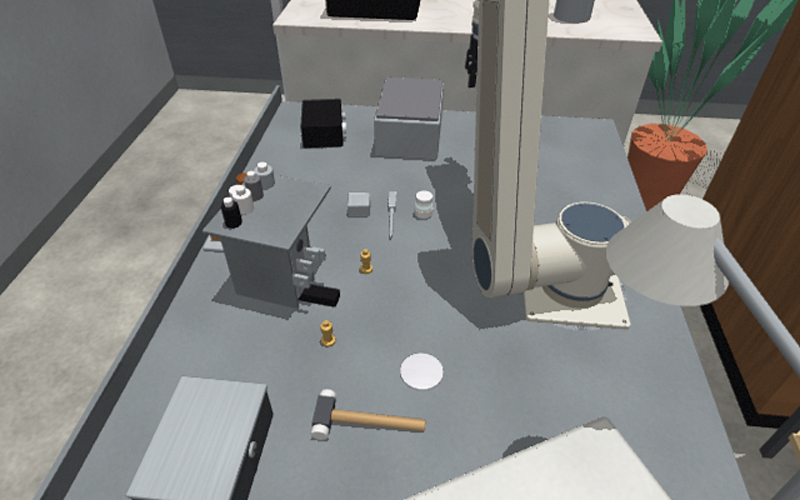

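The scene view shows the locker with its shelf at (270,260), the wedge tail at (370,340), posts at (375,278) and (418,378), and the small rod at (343,215). A larger look-alike rod is at (420,160). In the side view the rod is at (391,213) between the anvil (358,204) and the jar (424,204).

```bash
python3 - <<'E'
import cv2, numpy as np
a=cv2.imread("pics/scene0.png");b=cv2.imread("pics/side0.png")
def crop(im,x0,y0,w,h,s):
    c=cv2.resize(im[y0:y0+h,x0:x0+w],None,fx=s,fy=s,interpolation=cv2.INTER_CUBIC)
    for x in range(x0-x0%10+10,x0+w,10): cv2.line(c,((x-x0)*s,0),((x-x0)*s,6),(0,0,255),1); (x%20==0) and cv2.putText(c,str(x),((x-x0)*s-8,16),0,.35,(0,0,255),1)
    for y in range(y0-y0%10+10,y0+h,10): cv2.line(c,(0,(y-y0)*s),(6,(y-y0)*s),(0,0,255),1); (y%20==0) and cv2.putText(c,str(y),(8,(y-y0)*s+4),0,.35,(0,0,255),1)
    return c
cv2.imwrite("pics/c1.png",np.hstack([crop(a,245,145,66,100,6),crop(a,256,215,66,100,6)]))
cv2.imwrite("pics/c2.png",crop(b,230,145,130,100,6))
E
```

```text
(no output)
```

View pics/c1.png

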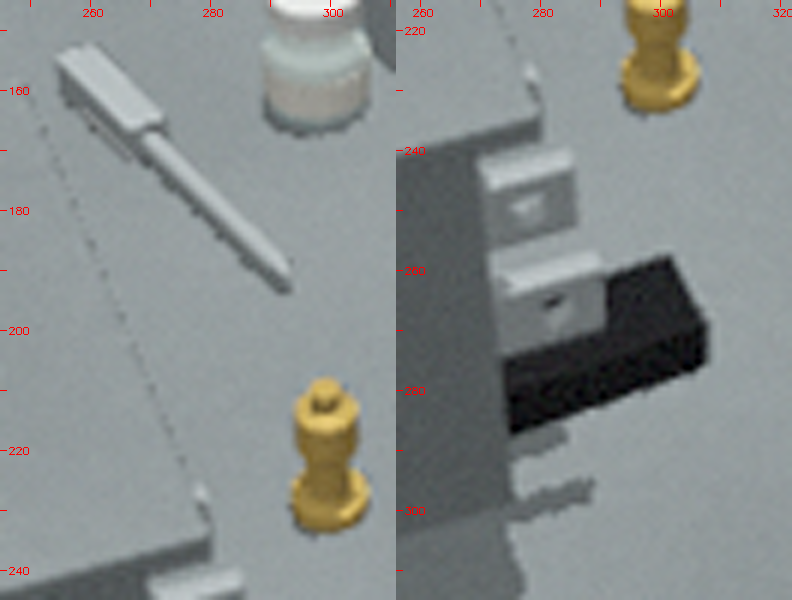

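View pics/c2.png

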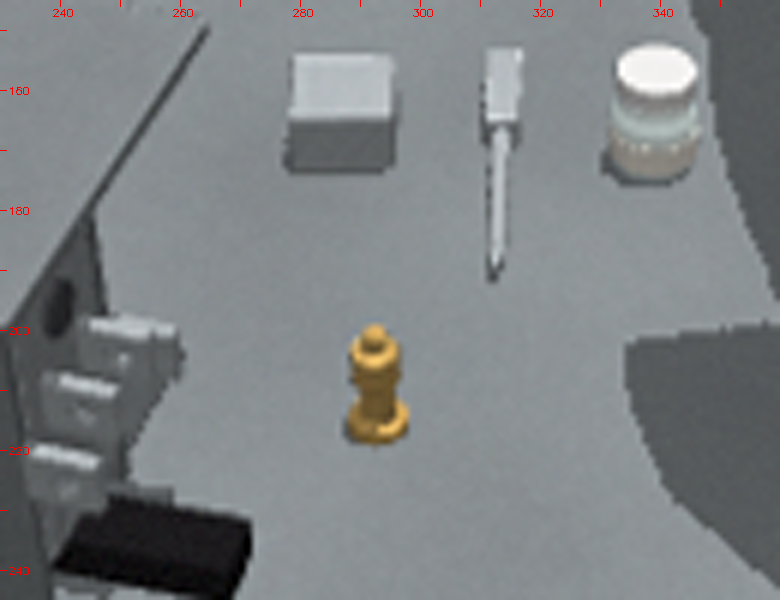

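Scene crop: rod handle top corners at crop (58,68), (97,43), (163,125), (135,133) and tip at (290,285); far lug's hole at (553,303); wedge tail corners at (671,257), (707,320), (707,367). Side crop: rod handle (490,48)–(484,120), tip (493,277); shelf corners (208,27) and (10,318).

```bash
cat > h.py <<'E'
from workcell import *
import numpy as np, cv2
from scipy.optimize import least_squares
from scipy.spatial.transform import Rotation as R
np.set_printoptions(precision=4,suppress=True)
def K(p,h=400): return h/2/np.tan(np.radians(p["fov_y"]/2))
def proj(p,X):
    T=np.linalg.inv(p["pose"]); c=np.atleast_2d(X)@T[:3,:3].T+T[:3,3]
    return c[:,:2]/c[:,2:]*K(p)+[p["cx"],p["cy"]]
def ray(p,u):
    d=np.array([(u[0]-p["cx"])/K(p),(u[1]-p["cy"])/K(p),1]); return p["pose"][:3,3],p["pose"][:3,:3]@d
def atz(p,u,z):
    o,d=ray(p,u); return o+d*(z-o[2])/d[2]
def fit(obs,x0):
    # obs: (cam,pixel,[x,y,z] mm local); pose x,y,yaw
    def f(v):
        Rz=R.from_euler('z',v[2]).as_matrix(); r=[]
        for c,u,l in obs: r+=list(proj(c,Rz@(np.array(l)/1e3)+[v[0],v[1],0])[0]-u)
        return np.array(r)
    s=least_squares(f,x0,loss='soft_l1'); return s.x,f(s.x).reshape(-1,2)
E
cat > m.py <<'E'
from h import *
S,D=camera_params("scene"),camera_params("side")
L=lambda x,y:np.array([245+x/6-.42,145+y/6-.42])
Q=lambda x,y:np.array([256+(x-396)/6-.42,215+y/6-.42])
C=lambda x,y:np.array([230+x/6-.42,145+y/6-.42])
# rod local: y along, origin handle
rod=[(S,L(163,125),[-10,35,20]),(S,L(135,133),[10,35,20]),(S,L(97,43),[-10,-35,20]),(S,L(58,68),[10,-35,20]),(S,L(290,283),[0,153,10]),
 (D,C(490,48),[10,-35,20]),(D,C(523,48),[-10,-35,20]),(D,C(520,123),[-10,35,20]),(D,C(484,121),[10,35,20]),(D,C(493,275),[0,153,10])]
t=[atz(S,L(290,283),.01),atz(D,C(493,275),.01)];h=[atz(S,L(113,92),.02),atz(D,C(504,85),.02)]
print("tip",t,"hdl",h)
d=(t[0]-h[0]);y=np.arctan2(-d[0],d[1])
for c in(S,D,None):
    o=[q for q in rod if c is None or q[0] is c]
    v,r=fit(o,[h[0][0],h[0][1],y]);print("rod",v,np.degrees(v[2]));
print(r)
lk=[(S,Q(540,117),[-16,70,210]),(D,C(208,27),[-16,-160,210]),(D,C(10,318),[-16,70,210]),(S,Q(553,303),[-20,50,95]),
 (S,Q(606,273),[-36,50,110]),(S,Q(606,333),[-36,50,80])]
A=atz(D,C(208,27),.21);B=atz(D,C(10,318),.21);print("shelf",A,B,atz(S,Q(540,117),.21))
d=B-A;yaw=np.arctan2(-d[0],d[1])
v,r=fit(lk,[B[0],B[1],yaw]);print("locker",v,np.degrees(v[2]));print(r)
wg=[(S,Q(671,257),[-80,-18,24]),(S,Q(707,320),[-80,18,24]),(S,Q(707,367),[-80,18,0]),(D,C(250,520),[-80,-18,24])]
print("wedge c",[atz(u[0],u[1],u[2][2]/1e3) for u in wg])
w,r=fit(wg,[v[0]-.02,v[1],v[2]]);print("wedge",w,np.degrees(w[2]));print(r)
for nm,u,z in(("postA",Q(658,92),.006),):print(nm,atz(S,u,z))
print("postB? left", atz(S,np.array([418,390])*.8,.0), atz(S,np.array([375,289])*.8,0),"jar",atz(S,L(316,110),0))
E
python3 m.py
```

```text
tip [array([ 0.4523, -0.1255,  0.01  ]), array([ 0.4522, -0.1215,  0.01  ])] hdl [array([ 0.4637, -0.2762,  0.02  ]), array([ 0.464 , -0.2791,  0.02  ])]
rod [ 0.4632 -0.2772  0.0685] 3.9250885576306356
rod [ 0.4638 -0.2785  0.0727] 4.168156643873502
rod [ 0.4634 -0.2776  0.0704] 4.033261325977602
[[ 1.0152 -0.7517]
 [-0.6036  0.4757]
 [-0.4869  0.5917]
 [-0.1443 -1.1932]
 [-0.0173  0.1537]
 [ 0.0805  0.4376]
 [ 0.1544  0.5764]
 [-0.0829  0.138 ]
 [ 0.1564  0.3236]
 [ 0.0139 -0.701 ]]
shelf [ 0.5825 -0.0597  0.21  ] [0.6254 0.1549 0.21  ] [0.6261 0.1603 0.21  ]
locker [ 0.6282  0.0883 -0.1864] -10.68188719913045
[[ 0.2531 -0.2145]
 [ 0.2877 -1.2704]
 [-0.5382  1.3524]
 [ 0.4955  1.8335]
 [-0.7113 -0.4386]
 [-0.0834 -0.6152]]
wedge c [array([0.5472, 0.0878, 0.024 ]), array([0.5504, 0.1194, 0.024 ]), array([0.5518, 0.1213, 0.    ]), array([0.5474, 0.0877, 0.024 ])]
wedge [ 0.6286  0.0937 -0.1279] -7.330777216014631
[[-0.3181 -0.5642]
 [ 0.0714  0.9854]
 [ 0.2155  0.0944]
 [ 0.2509 -0.3836]]
postA [ 0.5031 -0.0013  0.006 ]
postB? left [0.5505 0.227  0.    ] [ 0.501  -0.0017 -0.    ] jar [ 0.3768 -0.2385  0.    ]
```

```bash
cat >> h.py <<'E'
def rot(yaw,lean_x=0,lean_y=0):
    """tool down, tool x at world yaw (deg); then turned about tool x / tool y (deg)"""
    c,s=np.cos(np.radians(yaw)),np.sin(np.radians(yaw))
    return R.from_matrix(np.array([[c,s,0],[s,-c,0],[0,0,-1.]]))*R.from_rotvec(np.radians([lean_x,lean_y,0]))
def rows(p1,R1,n,p0=None,R0=None,dec=1):
    """rows for a straight world line from the present pose"""
    s=state(); p=np.array(s["eef_pos"]) if p0 is None else np.array(p0)
    r=R.from_rotvec(s["eef_rot"]) if R0 is None else R0
    w=(r.inv()*R1).as_rotvec(); Pa,Ra=p,r; out=[]
    for i in range(1,n+1):
        pi=Pa+(np.array(p1)-Pa)*i/n; Ri=Ra*R.from_rotvec(w*i/n)
        d=np.round(r.inv().apply(pi-p)*1e3,dec); t=np.round((r.inv()*Ri).as_rotvec(degrees=True),dec)
        out.append(dict(zip(("dx","dy","dz","rx","ry","rz"),[*d,*t])))
        p=p+r.apply(d/1e3); r=r*R.from_rotvec(t,degrees=True)
    for o in out: print({k:float(v) for k,v in o.items() if v})
    return p,r
E
cat > n.py <<'E'
exec(open("m.py").read().split("# rod local")[0])
for a,b,z in((Q(707,367),Q(510,433),0),(Q(671,257),Q(606,278),.024)):
    a,b=atz(S,a,z),atz(S,b,z);d=b-a;print("edge",a,b,np.degrees(np.arctan2(d[1],d[0])))
w=np.array([.6286,.0937]);yw=-7.3;u=np.array([np.cos(np.radians(yw)),np.sin(np.radians(yw))])
Rw=rot(180+yw,0,-28)
print("tool z",Rw.as_matrix()[:,2])
g=np.r_[w-.064*u,.010]
pre=g-.10*Rw.as_matrix()[:,2]
print(g,pre)
p,r=rows(pre,Rw,20)
E
python3 n.py
```

```text
edge [0.5518 0.1213 0.    ] [0.6256 0.1102 0.    ] -8.538547547970818
edge [0.5472 0.0878 0.024 ] [0.572  0.0842 0.024 ] -8.323241202330125
tool z [ 0.4657 -0.0597 -0.8829]
[0.5651 0.1018 0.01  ] [0.5186 0.1078 0.0983]
{'dx': 25.6, 'dy': -20.7, 'dz': 6.6, 'rx': -1.8, 'ry': -0.5, 'rz': -7.1}
{'dx': 28.0, 'dy': -17.5, 'dz': 5.9, 'rx': -1.7, 'ry': -0.6, 'rz': -7.1}
{'dx': 30.0, 'dy': -14.1, 'dz': 5.0, 'rx': -1.8, 'ry': -0.5, 'rz': -7.1}
{'dx': 31.6, 'dy': -10.4, 'dz': 4.4, 'rx': -1.8, 'ry': -0.6, 'rz': -7.2}
{'dx': 32.7, 'dy': -6.5, 'dz': 3.8, 'rx': -1.8, 'ry': -0.5, 'rz': -7.1}
{'dx': 33.3, 'dy': -2.5, 'dz': 3.3, 'rx': -1.7, 'ry': -0.6, 'rz': -7.1}
{'dx': 33.3, 'dy': 1.5, 'dz': 3.0, 'rx': -1.8, 'ry': -0.5, 'rz': -7.1}
{'dx': 33.0, 'dy': 5.6, 'dz': 2.8, 'rx': -1.8, 'ry': -0.6, 'rz': -7.1}
{'dx': 32.1, 'dy': 9.5, 'dz': 2.7, 'rx': -1.8, 'ry': -0.5, 'rz': -7.1}
{'dx': 30.6, 'dy': 13.3, 'dz': 2.8, 'rx': -1.7, 'ry': -0.6, 'rz': -7.2}
{'dx': 28.8, 'dy': 17.0, 'dz': 3.0, 'rx': -1.8, 'ry': -0.5, 'rz': -7.1}
{'dx': 26.5, 'dy': 20.3, 'dz': 3.2, 'rx': -1.8, 'ry': -0.6, 'rz': -7.1}
{'dx': 23.9, 'dy': 23.3, 'dz': 3.7, 'rx': -1.8, 'ry': -0.5, 'rz': -7.1}
{'dx': 20.8, 'dy': 25.9, 'dz': 4.3, 'rx': -1.7, 'ry': -0.5, 'rz': -7.1}
{'dx': 17.5, 'dy': 28.2, 'dz': 4.9, 'rx': -1.8, 'ry': -0.6, 'rz': -7.1}
{'dx': 14.0, 'dy': 30.0, 'dz': 5.7, 'rx': -1.8, 'ry': -0.5, 'rz': -7.1}
{'dx': 10.2, 'dy': 31.3, 'dz': 6.5, 'rx': -1.8, 'ry': -0.6, 'rz': -7.2}
{'dx': 6.2, 'dy': 32.1, 'dz': 7.4, 'rx': -1.7, 'ry': -0.5, 'rz': -7.1}
{'dx': 2.4, 'dy': 32.4, 'dz': 8.4, 'rx': -1.8, 'ry': -0.6, 'rz': -7.1}
{'dx': -1.6, 'dy': 32.2, 'dz': 9.3, 'rx': -1.8, 'ry': -0.5, 'rz': -7.1}
```

Request:
{"name": "drive_tool", "arguments": {
  "commands": [
    {"dx": 25.6, "dy": -20.7, "dz": 6.6, "rx": -1.8, "ry": -0.5, "rz": -7.1},
    {"dx": 28, "dy": -17.5, "dz": 5.9, "rx": -1.7, "ry": -0.6, "rz": -7.1},
    {"dx": 30, "dy": -14.1, "dz": 5, "rx": -1.8, "ry": -0.5, "rz": -7.1},
    {"dx": 31.6, "dy": -10.4, "dz": 4.4, "rx": -1.8, "ry": -0.6, "rz": -7.2},
    {"dx": 32.7, "dy": -6.5, "dz": 3.8, "rx": -1.8, "ry": -0.5, "rz": -7.1},
    {"dx": 33.3, "dy": -2.5, "dz": 3.3, "rx": -1.7, "ry": -0.6, "rz": -7.1},
    {"dx": 33.3, "dy": 1.5, "dz": 3, "rx": -1.8, "ry": -0.5, "rz": -7.1},
    {"dx": 33, "dy": 5.6, "dz": 2.8, "rx": -1.8, "ry": -0.6, "rz": -7.1},
    {"dx": 32.1, "dy": 9.5, "dz": 2.7, "rx": -1.8, "ry": -0.5, "rz": -7.1},
    {"dx": 30.6, "dy": 13.3, "dz": 2.8, "rx": -1.7, "ry": -0.6, "rz": -7.2}
  ]
}}

```text
clock: 1.15
eef_pos: [0.383, -0.1906, 0.1646]
eef_rot: [1.847, 2.153, -0.03]
wrist_force: [0.4, -0.2, 0.5]
grip_width: 0.998
grasp_force: 0.0
```

Request:
{"name": "drive_tool", "arguments": {
  "commands": [
    {"dx": 28.8, "dy": 17, "dz": 3, "rx": -1.8, "ry": -0.5, "rz": -7.1},
    {"dx": 26.5, "dy": 20.3, "dz": 3.2, "rx": -1.8, "ry": -0.6, "rz": -7.1},
    {"dx": 23.9, "dy": 23.3, "dz": 3.7, "rx": -1.8, "ry": -0.5, "rz": -7.1},
    {"dx": 20.8, "dy": 25.9, "dz": 4.3, "rx": -1.7, "ry": -0.5, "rz": -7.1},
    {"dx": 17.5, "dy": 28.2, "dz": 4.9, "rx": -1.8, "ry": -0.6, "rz": -7.1},
    {"dx": 14, "dy": 30, "dz": 5.7, "rx": -1.8, "ry": -0.5, "rz": -7.1},
    {"dx": 10.2, "dy": 31.3, "dz": 6.5, "rx": -1.8, "ry": -0.6, "rz": -7.2},
    {"dx": 6.2, "dy": 32.1, "dz": 7.4, "rx": -1.7, "ry": -0.5, "rz": -7.1},
    {"dx": 2.4, "dy": 32.4, "dz": 8.4, "rx": -1.8, "ry": -0.6, "rz": -7.1},
    {"dx": -1.6, "dy": 32.2, "dz": 9.3, "rx": -1.8, "ry": -0.5, "rz": -7.1}
  ],
  "grip": 70
}}

```text
clock: 2.15
eef_pos: [0.5187, 0.109, 0.0979]
eef_rot: [0.161, 2.649, -0.043]
wrist_force: [0.0, -1.1, 0.3]
grip_width: 0.726
grasp_force: 0.0
```

```bash
cat > n2.py <<'E'
from h import *
im=read_camera("wrist");p=camera_params("wrist");np.save("wp.npy",p["pose"]);cv2.imwrite("pics/w1.png",im[:,:,::-1])
a=cv2.resize(im[:,:,::-1],(800,500),interpolation=cv2.INTER_CUBIC);cv2.imwrite("pics/w1b.png",a)
s=state();print(s["clock"],s["q"],s["eef_pos"],s["grip_width"],R.from_rotvec(s["eef_rot"]).as_matrix())
w=np.array([.6286,.0937]);yw=-8;u=np.array([np.cos(np.radians(yw)),np.sin(np.radians(yw))])
Rw=rot(180+yw,0,-28)
g=np.r_[w-.064*u,.010]
rows(g,Rw,8)
E
python3 n2.py
```

```text
2.2 [ 0.1136  0.0794 -0.712   0.3013 -0.1081  0.1998] [0.5201 0.1115 0.0972] 0.7230418437780033 [[-0.8772  0.113   0.4667]
 [ 0.0985  0.9936 -0.0553]
 [-0.47   -0.0026 -0.8827]]
{'dx': 0.1, 'dy': -0.4, 'dz': 12.3, 'rx': 0.1, 'rz': 0.2}
{'dy': -0.5, 'dz': 12.3, 'rz': 0.2}
{'dx': 0.1, 'dy': -0.4, 'dz': 12.4, 'rx': 0.1, 'rz': 0.1}
{'dx': 0.1, 'dy': -0.4, 'dz': 12.3, 'rx': 0.1, 'rz': 0.2}
{'dy': -0.3, 'dz': 12.3, 'rx': 0.1, 'rz': 0.2}
{'dx': 0.1, 'dy': -0.4, 'dz': 12.3, 'rz': 0.2}
{'dx': 0.1, 'dy': -0.4, 'dz': 12.3, 'rx': 0.1, 'rz': 0.1}
{'dy': -0.3, 'dz': 12.4, 'rx': 0.1, 'rz': 0.2}
```

View pics/w1b.png

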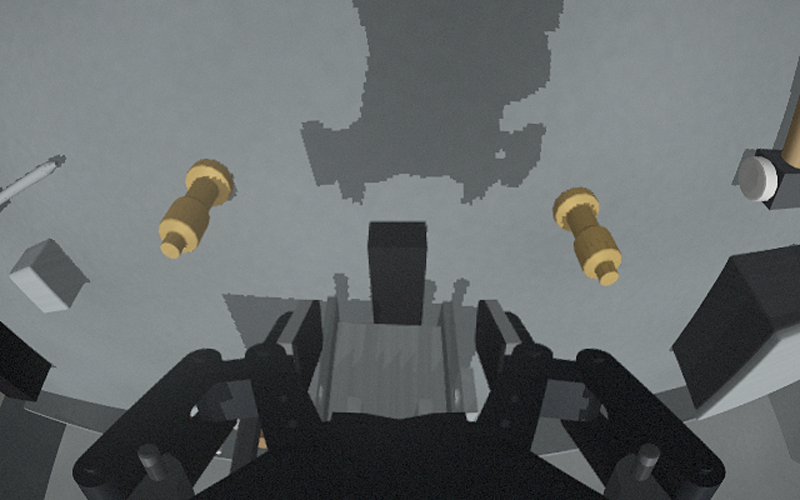

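The wrist view shows the wedge tail (369–427, 222–325) centred and aligned between the pads; posts are clear on both sides. Descend and grip.

Request:
{"name": "drive_tool", "arguments": {
  "commands": [
    {"dy": -0.4, "dz": 13, "rz": 0.2},
    {"dy": -0.4, "dz": 13, "rz": 0.2},
    {"dy": -0.4, "dz": 13, "rz": 0.2},
    {"dy": -0.4, "dz": 13, "rz": 0.1},
    {"dy": -0.4, "dz": 13, "rz": 0.2},
    {"dy": -0.4, "dz": 13, "rz": 0.2},
    {"dy": -0.4, "dz": 13, "rz": 0.1},
    {"dy": -0.4, "dz": 13, "rz": 0.2},
    {}
  ]
}}

```text
invalid input
```

Request:
{"name": "drive_tool", "arguments": {
  "commands": [
    {},
    {},
    {},
    {},
    {},
    {}
  ],
  "grip": 255,
  "force": 60
}}

```text
invalid input
```

```bash
python3 -c "
from h import *
s=state();print(s['clock'],s['eef_pos'],s['wrist_force'],s['grip_width'],s['grasp_force']);M=R.from_rotvec(s['eef_rot']).as_matrix();print(M)
yw=np.radians(-8.3);u=np.array([np.cos(yw),np.sin(yw),0]);print('pull10',M.T@(-10*u))
"
```

```text
2.2 [0.5201 0.1115 0.0972] [ 1.5127 -0.207  -0.821 ] 0.7230418437780033 0.0
[[-0.8772  0.113   0.4667]
 [ 0.0985  0.9936 -0.0553]
 [-0.47   -0.0026 -0.8827]]
pull10 [ 8.8221  0.3165 -4.6979]
```

Empty rows are refused; use explicit zeros.

Request:
{"name": "drive_tool", "arguments": {
  "commands": [
    {"dy": -0.4, "dz": 13, "rz": 0.2},
    {"dy": -0.4, "dz": 13, "rz": 0.2},
    {"dy": -0.4, "dz": 13, "rz": 0.2},
    {"dy": -0.4, "dz": 13, "rz": 0.1},
    {"dy": -0.4, "dz": 13, "rz": 0.2},
    {"dy": -0.4, "dz": 13, "rz": 0.2},
    {"dy": -0.4, "dz": 13, "rz": 0.1},
    {"dy": -0.4, "dz": 13, "rz": 0.2},
    {"dz": 0}
  ]
}}

```text
invalid input
```

Request:
{"name": "drive_tool", "arguments": {
  "commands": [
    {"dz": 0},
    {"dz": 0},
    {"dz": 0},
    {"dz": 0},
    {"dz": 0},
    {"dz": 0}
  ],
  "grip": 255,
  "force": 60
}}

```text
invalid input
```

```bash
python3 -c "
from h import *
s=state();print(s['clock'],s['eef_pos'],s['wrist_force'],s['grip_width'],s['grasp_force']);M=R.from_rotvec(s['eef_rot']).as_matrix();print(M)
yw=np.radians(-8.3);u=np.array([np.cos(yw),np.sin(yw),0]);print('pull10',M.T@(-10*u))
"
```

```text
2.2 [0.5201 0.1115 0.0972] [ 1.5127 -0.207  -0.821 ] 0.7230418437780033 0.0
[[-0.8772  0.113   0.4667]
 [ 0.0985  0.9936 -0.0553]
 [-0.47   -0.0026 -0.8827]]
pull10 [ 8.8221  0.3165 -4.6979]
```

Request:
{"name": "drive_tool", "arguments": {
  "commands": [
    {"dx": 0, "dy": -0.4, "dz": 13, "rx": 0, "ry": 0, "rz": 0.2},
    {"dx": 0, "dy": -0.4, "dz": 13, "rx": 0, "ry": 0, "rz": 0.2},
    {"dx": 0, "dy": -0.4, "dz": 13, "rx": 0, "ry": 0, "rz": 0.2},
    {"dx": 0, "dy": -0.4, "dz": 13, "rx": 0, "ry": 0, "rz": 0.2},
    {"dx": 0, "dy": -0.4, "dz": 13, "rx": 0, "ry": 0, "rz": 0.2},
    {"dx": 0, "dy": -0.4, "dz": 13, "rx": 0, "ry": 0, "rz": 0.2},
    {"dx": 0, "dy": -0.4, "dz": 13, "rx": 0, "ry": 0, "rz": 0.2},
    {"dx": 0, "dy": -0.4, "dz": 13, "rx": 0, "ry": 0, "rz": 0.1},
    {"dx": 0, "dy": 0, "dz": 0, "rx": 0, "ry": 0, "rz": 0}
  ]
}}

```text
clock: 3.1
eef_pos: [0.5663, 0.0978, 0.005]
eef_rot: [0.204, 2.648, -0.035]
wrist_force: [0.3, -0.4, 0.1]
grip_width: 0.722
grasp_force: 0.0
```

Request:
{"name": "drive_tool", "arguments": {
  "commands": [
    {"dx": 0, "dy": 0, "dz": 0, "rx": 0, "ry": 0, "rz": 0},
    {"dx": 0, "dy": 0, "dz": 0, "rx": 0, "ry": 0, "rz": 0},
    {"dx": 0, "dy": 0, "dz": 0, "rx": 0, "ry": 0, "rz": 0},
    {"dx": 0, "dy": 0, "dz": 0, "rx": 0, "ry": 0, "rz": 0},
    {"dx": 0, "dy": 0, "dz": 0, "rx": 0, "ry": 0, "rz": 0},
    {"dx": 0, "dy": 0, "dz": 0, "rx": 0, "ry": 0, "rz": 0}
  ],
  "grip": 255,
  "force": 60
}}

```text
clock: 3.7
eef_pos: [0.5664, 0.0989, 0.0073]
eef_rot: [0.201, 2.645, -0.032]
wrist_force: [-5.0, 4.9, 4.7]
grip_width: 0.407
grasp_force: 59.8
```

```bash
python3 -c "
from h import *
s=state();print(s['clock'],s['eef_pos'],s['wrist_force'],s['grip_width'],s['grasp_force']);M=R.from_rotvec(s['eef_rot']).as_matrix();print(M)
yw=np.radians(-8.3);u=np.array([np.cos(yw),np.sin(yw),0]);print('pull10',M.T@(-10*u))
"
```

```text
3.7 [0.5664 0.0989 0.0073] [-4.9643  4.9175  4.6598] 0.4067747895039428 59.81489323661705
[[-0.8721  0.1482  0.4664]
 [ 0.1367  0.9889 -0.0585]
 [-0.4699  0.0128 -0.8826]]
pull10 [ 8.8268 -0.0386 -4.6995]
```

Request:
{"name": "drive_tool", "arguments": {
  "commands": [
    {"dx": 1.8, "dy": 0, "dz": -0.9, "rx": 0, "ry": 0, "rz": 0},
    {"dx": 1.8, "dy": 0, "dz": -0.9, "rx": 0, "ry": 0, "rz": 0},
    {"dx": 2.6, "dy": 0, "dz": -1.4, "rx": 0, "ry": 0, "rz": 0},
    {"dx": 2.6, "dy": 0, "dz": -1.4, "rx": 0, "ry": 0, "rz": 0},
    {"dx": 2.6, "dy": 0, "dz": -1.4, "rx": 0, "ry": 0, "rz": 0},
    {"dx": 2.6, "dy": 0, "dz": -1.4, "rx": 0, "ry": 0, "rz": 0}
  ]
}}

```text
clock: 4.3
eef_pos: [0.5527, 0.1001, 0.0078]
eef_rot: [0.204, 2.642, -0.035]
wrist_force: [7.7, -0.8, -3.7]
grip_width: 0.412
grasp_force: 59.7
```

```bash
python3 -c "
from h import *
s=state();print(s['clock'],s['eef_pos'],s['wrist_force'],s['grip_width'],s['grasp_force']);M=R.from_rotvec(s['eef_rot']).as_matrix();print(M)
im=read_camera('side')[:,:,::-1];cv2.imwrite('pics/s2.png',im)
b=cv2.imread('pics/side0.png')
c=lambda i:cv2.resize(i[190:260,225:290],None,fx=6,fy=6,interpolation=cv2.INTER_CUBIC)
cv2.imwrite('pics/s2c.png',np.hstack([c(b),c(im)]))
"
```

```text
4.3 [0.5527 0.1001 0.0078] [ 7.6602 -0.8187 -3.7492] 0.4115962611506698 59.689729576930404
[[-0.8703  0.1509  0.4689]
 [ 0.1384  0.9885 -0.0611]
 [-0.4727  0.0117 -0.8812]]
```

View pics/s2c.png

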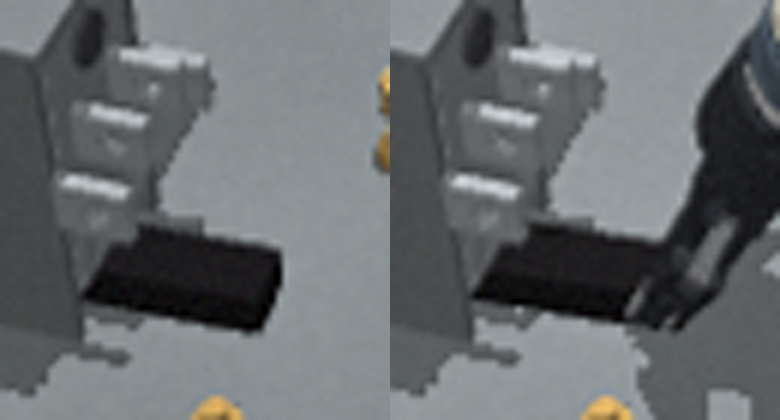

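The gripper holds the wedge tail and the shutter is still up at its first height. Continue slowly.

Request:
{"name": "drive_tool", "arguments": {
  "commands": [
    {"dx": 2.6, "dy": 0, "dz": -1.4, "rx": 0, "ry": 0, "rz": 0},
    {"dx": 2.6, "dy": 0, "dz": -1.4, "rx": 0, "ry": 0, "rz": 0},
    {"dx": 2.6, "dy": 0, "dz": -1.4, "rx": 0, "ry": 0, "rz": 0},
    {"dx": 2.6, "dy": 0, "dz": -1.4, "rx": 0, "ry": 0, "rz": 0},
    {"dx": 2.6, "dy": 0, "dz": -1.4, "rx": 0, "ry": 0, "rz": 0},
    {"dx": 2.6, "dy": 0, "dz": -1.4, "rx": 0, "ry": 0, "rz": 0},
    {"dx": 2.6, "dy": 0, "dz": -1.4, "rx": 0, "ry": 0, "rz": 0},
    {"dx": 2.6, "dy": 0, "dz": -1.4, "rx": 0, "ry": 0, "rz": 0},
    {"dx": 2.6, "dy": 0, "dz": -1.4, "rx": 0, "ry": 0, "rz": 0},
    {"dx": 2.6, "dy": 0, "dz": -1.4, "rx": 0, "ry": 0, "rz": 0}
  ]
}}

```text
clock: 5.35
eef_pos: [0.5231, 0.1046, 0.0078]
eef_rot: [0.204, 2.642, -0.035]
wrist_force: [5.4, -1.2, -2.0]
grip_width: 0.409
grasp_force: 60.2
```

Request:
{"name": "drive_tool", "arguments": {
  "commands": [
    {"dx": 2.2, "dy": 0, "dz": -1.2, "rx": 0, "ry": 0, "rz": 0},
    {"dx": 2.2, "dy": 0, "dz": -1.2, "rx": 0, "ry": 0, "rz": 0},
    {"dx": 2.2, "dy": 0, "dz": -1.2, "rx": 0, "ry": 0, "rz": 0},
    {"dx": 2.2, "dy": 0, "dz": -1.2, "rx": 0, "ry": 0, "rz": 0},
    {"dx": 2.2, "dy": 0, "dz": -1.2, "rx": 0, "ry": 0, "rz": 0},
    {"dx": 2.2, "dy": 0, "dz": -1.2, "rx": 0, "ry": 0, "rz": 0},
    {"dx": 2.2, "dy": 0, "dz": -1.2, "rx": 0, "ry": 0, "rz": 0},
    {"dx": 2.2, "dy": 0, "dz": -1.2, "rx": 0, "ry": 0, "rz": 0},
    {"dx": 2.2, "dy": 0, "dz": -1.2, "rx": 0, "ry": 0, "rz": 0},
    {"dx": 2.2, "dy": 0, "dz": -1.2, "rx": 0, "ry": 0, "rz": 0}
  ]
}}

```text
clock: 6.35
eef_pos: [0.4983, 0.1084, 0.008]
eef_rot: [0.204, 2.642, -0.035]
wrist_force: [5.1, -1.2, -2.6]
grip_width: 0.406
grasp_force: 60.1
```

Request:
{"name": "drive_tool", "arguments": {
  "commands": [
    {"dx": 2.2, "dy": 0, "dz": -1.2, "rx": 0, "ry": 0, "rz": 0},
    {"dx": 2.2, "dy": 0, "dz": -1.2, "rx": 0, "ry": 0, "rz": 0},
    {"dx": 2.2, "dy": 0, "dz": -1.2, "rx": 0, "ry": 0, "rz": 0},
    {"dx": 2.2, "dy": 0, "dz": -1.2, "rx": 0, "ry": 0, "rz": 0},
    {"dx": 2.2, "dy": 0, "dz": -1.2, "rx": 0, "ry": 0, "rz": 0},
    {"dx": 2.2, "dy": 0, "dz": -1.2, "rx": 0, "ry": 0, "rz": 0},
    {"dx": 2.2, "dy": 0, "dz": -1.2, "rx": 0, "ry": 0, "rz": 0},
    {"dx": 2.2, "dy": 0, "dz": -1.2, "rx": 0, "ry": 0, "rz": 0},
    {"dx": 2.2, "dy": 0, "dz": -1.2, "rx": 0, "ry": 0, "rz": 0},
    {"dx": 2.2, "dy": 0, "dz": -1.2, "rx": 0, "ry": 0, "rz": 0}
  ]
}}

```text
clock: 7.35
eef_pos: [0.4722, 0.1124, 0.0073]
eef_rot: [0.203, 2.645, -0.034]
wrist_force: [1.7, 0.1, 1.2]
grip_width: 0.408
grasp_force: 60.7
```

Request:
{"name": "drive_tool", "arguments": {
  "commands": [
    {"dx": 3.5, "dy": 0, "dz": -1.9, "rx": 0, "ry": 0, "rz": 0},
    {"dx": 5.3, "dy": 0, "dz": -2.8, "rx": 0, "ry": 0, "rz": 0},
    {"dx": 6.2, "dy": 0, "dz": -3.3, "rx": 0, "ry": 0, "rz": 0},
    {"dx": 6.2, "dy": 0, "dz": -3.3, "rx": 0, "ry": 0, "rz": 0},
    {"dx": 6.2, "dy": 0, "dz": -3.3, "rx": 0, "ry": 0, "rz": 0},
    {"dx": 6.2, "dy": 0, "dz": -3.3, "rx": 0, "ry": 0, "rz": 0},
    {"dx": 6.2, "dy": 0, "dz": -3.3, "rx": 0, "ry": 0, "rz": 0},
    {"dx": 6.2, "dy": 0, "dz": -3.3, "rx": 0, "ry": 0, "rz": 0},
    {"dx": 4, "dy": 0, "dz": -2.1, "rx": 0, "ry": 0, "rz": 0},
    {"dx": 0, "dy": 0, "dz": 0, "rx": 0, "ry": 0, "rz": 0}
  ]
}}

```text
clock: 8.35
eef_pos: [0.4153, 0.121, 0.0072]
eef_rot: [0.202, 2.646, -0.034]
wrist_force: [-10.8, 0.4, 18.4]
grip_width: 0.409
grasp_force: 62.7
```

Request:
{"name": "drive_tool", "arguments": {
  "commands": [
    {"dx": 0, "dy": 0, "dz": 0, "rx": 0, "ry": 0, "rz": 0},
    {"dx": 0, "dy": 0, "dz": 0, "rx": 0, "ry": 0, "rz": 0},
    {"dx": 0, "dy": 0, "dz": 0, "rx": 0, "ry": 0, "rz": 0},
    {"dx": 0, "dy": 0, "dz": 0, "rx": 0, "ry": 0, "rz": 0}
  ],
  "grip": 70
}}

```text
clock: 8.75
eef_pos: [0.4162, 0.1208, 0.007]
eef_rot: [0.203, 2.646, -0.034]
wrist_force: [0.1, 0.7, -0.4]
grip_width: 0.727
grasp_force: 0.0
```

```bash
python3 -c "
from h import *
s=state();print(s['clock'],s['eef_pos'],s['wrist_force'],s['grip_width'],s['grasp_force'],s['q']);M=R.from_rotvec(s['eef_rot']).as_matrix();print(M)
"
```

```text
8.75 [0.4162 0.1208 0.007 ] [ 0.08    0.722  -0.3631] 0.726924149332814 0.0 [ 0.1893  0.1072 -1.0382 -0.0418 -0.1472  0.3075]
[[-0.8724  0.1499  0.4652]
 [ 0.1377  0.9886 -0.0602]
 [-0.4689  0.0116 -0.8832]]
```

```bash
cat > n3.py <<'E'
from h import *
h=np.array([.4634,-.2776]);a=np.radians(4.03);u=np.array([-np.sin(a),np.cos(a)])
Rr=rot(94.0)
s=state();p=s["eef_pos"];r=R.from_rotvec(s["eef_rot"])
print("lift");p,r=rows(p+[.02,0,.11],r,5)
print("go");g=h+.008*u
p,r=rows(np.r_[g,.12],Rr,14,p,r);print(p,r.as_rotvec())
E
python3 n3.py
```

```text
lift
{'dx': -13.8, 'dy': 0.9, 'dz': -17.6}
{'dx': -13.8, 'dy': 0.8, 'dz': -17.5}
{'dx': -13.8, 'dy': 0.9, 'dz': -17.6}
{'dx': -13.8, 'dy': 0.8, 'dz': -17.6}
{'dx': -13.8, 'dy': 0.9, 'dz': -17.5}
go
{'dx': -5.6, 'dy': -27.3, 'dz': 2.4, 'rx': 1.4, 'ry': 1.7, 'rz': 5.4}
{'dx': -8.2, 'dy': -26.6, 'dz': 2.8, 'rx': 1.4, 'ry': 1.6, 'rz': 5.4}
{'dx': -10.8, 'dy': -25.6, 'dz': 3.2, 'rx': 1.4, 'ry': 1.7, 'rz': 5.4}
{'dx': -13.2, 'dy': -24.3, 'dz': 3.4, 'rx': 1.3, 'ry': 1.6, 'rz': 5.4}
{'dx': -15.6, 'dy': -23.0, 'dz': 3.6, 'rx': 1.4, 'ry': 1.7, 'rz': 5.4}
{'dx': -17.7, 'dy': -21.3, 'dz': 3.7, 'rx': 1.4, 'ry': 1.6, 'rz': 5.4}
{'dx': -19.8, 'dy': -19.4, 'dz': 3.6, 'rx': 1.4, 'ry': 1.7, 'rz': 5.4}
{'dx': -21.6, 'dy': -17.4, 'dz': 3.4, 'rx': 1.4, 'ry': 1.6, 'rz': 5.4}
{'dx': -23.3, 'dy': -15.2, 'dz': 3.2, 'rx': 1.4, 'ry': 1.7, 'rz': 5.4}
{'dx': -24.6, 'dy': -12.9, 'dz': 2.9, 'rx': 1.3, 'ry': 1.6, 'rz': 5.4}
{'dx': -25.9, 'dy': -10.4, 'dz': 2.4, 'rx': 1.4, 'ry': 1.7, 'rz': 5.4}
{'dx': -26.7, 'dy': -7.9, 'dz': 1.8, 'rx': 1.4, 'ry': 1.6, 'rz': 5.4}
{'dx': -27.4, 'dy': -5.3, 'dz': 1.3, 'rx': 1.4, 'ry': 1.7, 'rz': 5.4}
{'dx': -27.9, 'dy': -2.7, 'dz': 0.5, 'rx': 1.4, 'ry': 1.6, 'rz': 5.4}
[ 0.4628 -0.2697  0.12  ] [-2.1428 -2.2972  0.0005]
```

Request:
{"name": "drive_tool", "arguments": {
  "commands": [
    {"dx": -13.8, "dy": 0.9, "dz": -17.6, "rx": 0, "ry": 0, "rz": 0},
    {"dx": -13.8, "dy": 0.9, "dz": -17.6, "rx": 0, "ry": 0, "rz": 0},
    {"dx": -13.8, "dy": 0.9, "dz": -17.6, "rx": 0, "ry": 0, "rz": 0},
    {"dx": -13.8, "dy": 0.9, "dz": -17.6, "rx": 0, "ry": 0, "rz": 0},
    {"dx": -13.8, "dy": 0.9, "dz": -17.6, "rx": 0, "ry": 0, "rz": 0}
  ]
}}

```text
clock: 9.25
eef_pos: [0.436, 0.121, 0.1182]
eef_rot: [0.203, 2.646, -0.034]
wrist_force: [0.3, -0.3, -0.6]
grip_width: 0.721
grasp_force: 0.0
```

Request:
{"name": "drive_tool", "arguments": {
  "commands": [
    {"dx": -5.6, "dy": -27.3, "dz": 2.4, "rx": 1.4, "ry": 1.7, "rz": 5.4},
    {"dx": -8.2, "dy": -26.6, "dz": 2.8, "rx": 1.4, "ry": 1.6, "rz": 5.4},
    {"dx": -10.8, "dy": -25.6, "dz": 3.2, "rx": 1.4, "ry": 1.7, "rz": 5.4},
    {"dx": -13.2, "dy": -24.3, "dz": 3.4, "rx": 1.3, "ry": 1.6, "rz": 5.4},
    {"dx": -15.6, "dy": -23, "dz": 3.6, "rx": 1.4, "ry": 1.7, "rz": 5.4},
    {"dx": -17.7, "dy": -21.3, "dz": 3.7, "rx": 1.4, "ry": 1.6, "rz": 5.4},
    {"dx": -19.8, "dy": -19.4, "dz": 3.6, "rx": 1.4, "ry": 1.7, "rz": 5.4}
  ],
  "grip": 120
}}

```text
clock: 9.95
eef_pos: [0.4493, -0.0752, 0.1187]
eef_rot: [1.179, 2.633, -0.019]
wrist_force: [-0.1, -0.2, -0.1]
grip_width: 0.528
grasp_force: 0.0
```

Request:
{"name": "drive_tool", "arguments": {
  "commands": [
    {"dx": -21.6, "dy": -17.4, "dz": 3.4, "rx": 1.4, "ry": 1.6, "rz": 5.4},
    {"dx": -23.3, "dy": -15.2, "dz": 3.2, "rx": 1.4, "ry": 1.7, "rz": 5.4},
    {"dx": -24.6, "dy": -12.9, "dz": 2.9, "rx": 1.3, "ry": 1.6, "rz": 5.4},
    {"dx": -25.9, "dy": -10.4, "dz": 2.4, "rx": 1.4, "ry": 1.7, "rz": 5.4},
    {"dx": -26.7, "dy": -7.9, "dz": 1.8, "rx": 1.4, "ry": 1.6, "rz": 5.4},
    {"dx": -27.4, "dy": -5.3, "dz": 1.3, "rx": 1.4, "ry": 1.7, "rz": 5.4},
    {"dx": -27.9, "dy": -2.7, "dz": 0.5, "rx": 1.4, "ry": 1.6, "rz": 5.4},
    {"dx": 0, "dy": 0, "dz": 0, "rx": 0, "ry": 0, "rz": 0}
  ]
}}

```text
clock: 10.75
eef_pos: [0.4634, -0.273, 0.1195]
eef_rot: [-2.149, -2.291, 0.001]
wrist_force: [0.9, -0.3, -0.1]
grip_width: 0.528
grasp_force: 0.0
```

```bash
cat > n4.py <<'E'
from h import *
s=state();print(s["clock"],s["q"],s["eef_pos"],s["grip_width"])
np.save("wp.npy",camera_params("wrist")["pose"]);np.save("ep.npy",np.r_[s["eef_pos"],s["eef_rot"]])
im=read_camera("wrist")[:,:,::-1];cv2.imwrite("pics/w4.png",im)
sc=read_camera("scene")[:,:,::-1];cv2.imwrite("pics/s4.png",sc)
a=cv2.resize(im[60:330,120:520],(800,540),interpolation=cv2.INTER_CUBIC);cv2.imwrite("pics/w4b.png",a)
h=np.array([.4634,-.2776]);t=np.radians(4.03);u=np.array([-np.sin(t),np.cos(t)])
rows(np.r_[h+.008*u,.004],rot(94.0),6)
E
python3 n4.py
```

```text
10.75 [-0.6882  0.296  -0.2195  1.0561 -0.0004  0.8188] [ 0.4634 -0.273   0.1195] 0.5282599278802805
{'dy': 0.1, 'dz': 19.3}
{'dz': 19.2}
{'dy': 0.1, 'dz': 19.3}
{'dy': 0.1, 'dz': 19.2}
{'dy': 0.1, 'dz': 19.3}
{'dz': 19.2, 'ry': -0.1}
```

View pics/w4b.png

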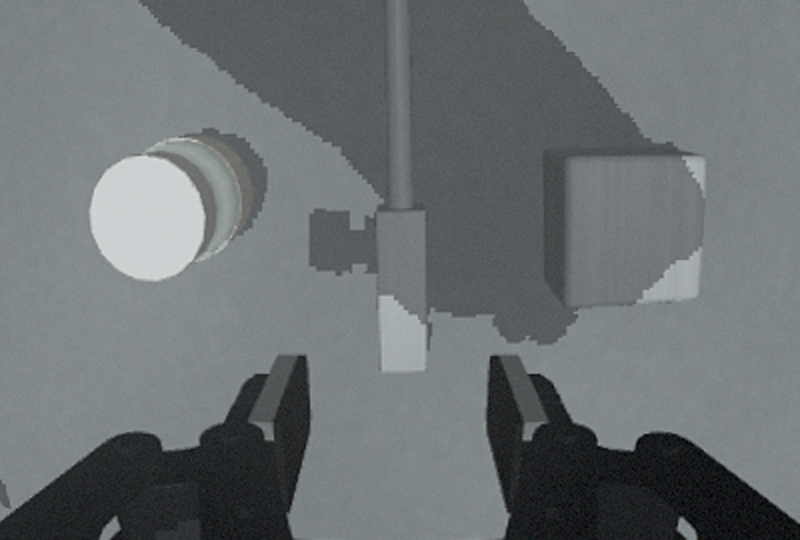

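The wrist view shows the rod's handle at (378–426, 208–372), centred between the fingers (308–488), with the jar at left and the anvil at right, both clear.

```bash
cat >> h.py <<'E'
def fish(p,pose,u,z):
    d=np.array([u[0]-p["cx"],u[1]-p["cy"]]);r=np.hypot(*d);t=r/K(p)
    v=pose[:3,:3]@np.r_[d/r*np.sin(t),np.cos(t)];o=pose[:3,3]
    return o+v*(z-o[2])/v[2]
E
python3 -c "
from h import *
p=camera_params('wrist');P=np.load('wp.npy')
c=[fish(p,P,(120+x/2-.25,60+y/2-.25),.02) for x,y in((378,208),(426,208),(380,372),(427,371))]
print(c);f=(c[0]+c[1])/2;b=(c[2]+c[3])/2;print((f+b)/2,np.linalg.norm(f-b),np.degrees(np.arctan2(*(f-b)[1::-1])))
"
```

```text
[array([ 0.454 , -0.2456,  0.02  ]), array([ 0.4729, -0.2444,  0.02  ]), array([ 0.4587, -0.3162,  0.02  ]), array([ 0.4787, -0.3144,  0.02  ])]
[ 0.4661 -0.2802  0.02  ] 0.07050183475143414 94.29721628384667
```

Request:
{"name": "drive_tool", "arguments": {
  "commands": [
    {"dx": 0, "dy": 1, "dz": 20, "rx": 0, "ry": 0, "rz": 0},
    {"dx": 0, "dy": 0, "dz": 25, "rx": 0, "ry": 0, "rz": 0},
    {"dx": 0, "dy": 0, "dz": 25, "rx": 0, "ry": 0, "rz": 0},
    {"dx": 0, "dy": 0, "dz": 22, "rx": 0, "ry": 0, "rz": 0},
    {"dx": 0, "dy": 0, "dz": 15, "rx": 0, "ry": 0, "rz": 0},
    {"dx": 0, "dy": 0, "dz": 8, "rx": 0, "ry": 0, "rz": 0},
    {"dx": 0, "dy": 0, "dz": 0, "rx": 0, "ry": 0, "rz": 0}
  ]
}}

```text
clock: 11.55
eef_pos: [0.4633, -0.2681, 0.0048]
eef_rot: [-2.14, -2.298, 0.0]
wrist_force: [-0.2, -0.5, -0.0]
grip_width: 0.531
grasp_force: 0.0
```

Request:
{"name": "drive_tool", "arguments": {
  "commands": [
    {"dx": 0, "dy": 0, "dz": 0, "rx": 0, "ry": 0, "rz": 0},
    {"dx": 0, "dy": 0, "dz": 0, "rx": 0, "ry": 0, "rz": 0},
    {"dx": 0, "dy": 0, "dz": 0, "rx": 0, "ry": 0, "rz": 0},
    {"dx": 0, "dy": 0, "dz": 0, "rx": 0, "ry": 0, "rz": 0},
    {"dx": 0, "dy": 0, "dz": 0, "rx": 0, "ry": 0, "rz": 0}
  ],
  "grip": 255,
  "force": 100
}}

```text
clock: 12.05
eef_pos: [0.4643, -0.2695, 0.0068]
eef_rot: [2.141, 2.296, 0.001]
wrist_force: [-0.7, 1.8, 5.7]
grip_width: 0.202
grasp_force: 98.6
```

Request:
{"name": "drive_tool", "arguments": {
  "commands": [
    {"dx": 0, "dy": 0, "dz": -8, "rx": 0, "ry": 0, "rz": 0},
    {"dx": 0, "dy": 0, "dz": -15, "rx": 0, "ry": 0, "rz": 0},
    {"dx": 0, "dy": 0, "dz": -25, "rx": 0, "ry": 0, "rz": 0},
    {"dx": 0, "dy": 0, "dz": -25, "rx": 0, "ry": 0, "rz": 0},
    {"dx": 0, "dy": 0, "dz": -25, "rx": 0, "ry": 0, "rz": 0},
    {"dx": 0, "dy": 0, "dz": -12, "rx": 0, "ry": 0, "rz": 0},
    {"dx": 0, "dy": 0, "dz": 0, "rx": 0, "ry": 0, "rz": 0}
  ]
}}

```text
clock: 12.75
eef_pos: [0.4644, -0.2699, 0.1172]
eef_rot: [2.14, 2.295, 0.0]
wrist_force: [0.3, 0.3, -3.7]
grip_width: 0.205
grasp_force: 98.1
```

```bash
cat > n5.py <<'E'
from h import *
s=state();print(s["clock"],s["q"],s["eef_pos"],s["eef_rot"],s["grip_width"],s["grasp_force"],s["wrist_force"])
np.save("wp5.npy",camera_params("wrist")["pose"]);np.save("ep5.npy",np.r_[s["eef_pos"],s["eef_rot"]])
for n in("wrist","scene","side"): cv2.imwrite(f"pics/{n}5.png",read_camera(n)[:,:,::-1])
sc=cv2.imread("pics/scene5.png");w=cv2.imread("pics/wrist5.png");d=cv2.imread("pics/side5.png")
r=lambda i,x,y,W,H,s:cv2.resize(i[y:y+H,x:x+W],None,fx=s,fy=s,interpolation=cv2.INTER_CUBIC)
# scene lugs (6x) | wrist ; below side
top=np.hstack([r(sc,260,215,66,75,6),r(d,225,185,66,75,6)])      #396+396 x450
cv2.imwrite("pics/v5.png",top)
E
python3 n5.py
```

```text
12.75 [-0.6826  0.294  -0.229   1.0444 -0.      0.8186] [ 0.4644 -0.2699  0.1172] [2.1405 2.2948 0.0003] 0.2051577047255206 98.09898018836975 [ 0.2844  0.3107 -3.6918]
```

View pics/v5.png

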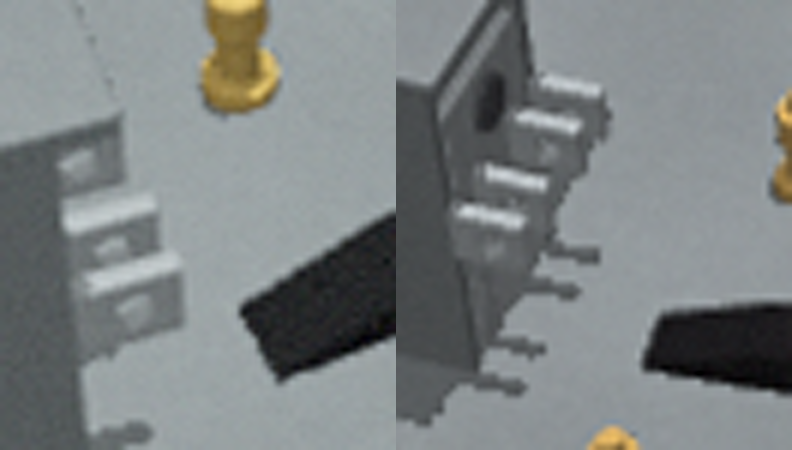

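Both crops show the shutter fully down (four lug tops in an even line: side (573,85), (548,123), (515,180), (490,217)) and the wedge lying well clear. Now refine the locker pose from the lugs.

```bash
cat > n6.py <<'E'
from h import *
S,D=camera_params("scene"),camera_params("side")
a=lambda x,y:np.array([260+x/6-.42,215+y/6-.42]); b=lambda x,y:np.array([225+(x-396)/6-.42,185+y/6-.42])
ob=[]
for yc,n,f in((-46,(605,98),(603,86)),(-20,(582,132),(582,121)),(20,(548,192),(549,179)),(46,(526,229),(525,217))):
    ob+=[(D,b(*n),[-36,yc+4,110]),(D,b(*f),[-36,yc-4,110])]
sc=[(S,a(183,260),[-36,50,110]),(S,a(184,322),[-36,50,80]),(S,a(177,250),[-36,42,110]),(S,a(159,205),[-36,24,110]),(S,a(153,193),[-36,16,110]),(S,a(137,310),[-20,50,95]),(S,a(122,120),[-16,70,210])]
x0=[.628,.088,-.186]
for o in(ob,sc,ob+sc):
    v,r=fit(o,x0);print(v,np.degrees(v[2]))
print(r)
np.save("lk.npy",v)
Rz=R.from_euler('z',v[2]).as_matrix();W=lambda l:Rz@(np.array(l)/1e3)+[v[0],v[1],0]
print("lug_in",W([-20,-50,95]),"out",W([-20,50,95]))
# predicted rod tip in tool frame
s=state();M=R.from_rotvec(s["eef_rot"]).as_matrix()
tip=s["eef_pos"]+M@[.144,0,-.0032];print("tip",tip,proj(S,tip),proj(D,tip))
E
python3 n6.py; python3 -c "
import cv2,numpy as np
r=lambda n,x,y,W,H,s:cv2.resize(cv2.imread(n)[y:y+H,x:x+W],None,fx=s,fy=s,interpolation=cv2.INTER_CUBIC)
w=cv2.imread('pics/wrist5.png')
import sys
a=r('pics/scene5.png',230,100,80,100,4);b=r('pics/side5.png',290,100,60,100,4);c=r('pics/wrist5.png',260,0,120,200,2)
cv2.imwrite('pics/v6.png',np.hstack([a,b,c]))"
```

```text
[ 0.6278  0.088  -0.1819] -10.421223880499545
[ 0.6268  0.0869 -0.1919] -10.995638271832707
[ 0.6275  0.0875 -0.1827] -10.469550490089313
[[-0.7438 -0.2301]
 [ 0.6433 -0.0345]
 [-0.4012  0.0804]
 [ 0.6837  0.056 ]
 [-0.3101 -0.3726]
 [ 0.6589 -0.1505]
 [-0.4081 -0.093 ]
 [ 0.9291 -0.0974]
 [-0.0228  1.2116]
 [ 0.4331  0.7031]
 [-0.3032 -0.1625]
 [-0.1215  0.6445]
 [-0.347  -0.2659]
 [ 0.0339  0.1685]
 [ 0.1981 -1.2404]]
lug_in [0.5988 0.042  0.095 ] out [0.6169 0.1403 0.095 ]
tip [ 0.4533 -0.1253  0.1177] [[290.9818 158.8567]] [[311.4227 163.6347]]
```

View pics/v6.png

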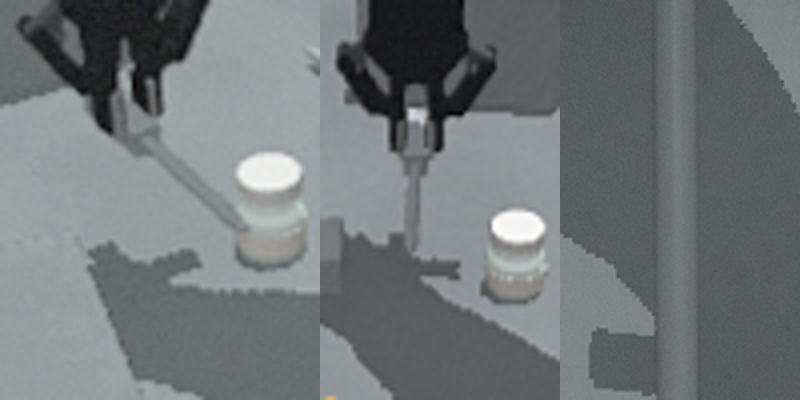

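```bash
cat >> h.py <<'E'
def tri(*obs,x0=(.5,0,.1)):
    s=least_squares(lambda x:np.concatenate([proj(c,x)[0]-u for c,u in obs]),x0);return s.x,s.fun
E
python3 -c "
from h import *
S,D=camera_params('scene'),camera_params('side')
s=state();M=R.from_rotvec(s['eef_rot']).as_matrix()
for nm,a,b in(('tip',(248,228),(415,250)),('shaft base',(148,142),(415,157))):
    x,f=tri((S,np.array([230+a[0]/4-.37,100+a[1]/4-.37])),(D,np.array([290+(b[0]-320)/4-.37,100+b[1]/4-.37])))
    print(nm,x,f,'tool',M.T@(x-s['eef_pos']))
for f in('scene5','side5'):
    pass
lk=np.load('lk.npy');u=90+np.degrees(lk[2]);Rr=rot(u,-37)
Rz=R.from_euler('z',lk[2]).as_matrix();tipw=Rz@[-.020,-.075,.095]+[lk[0],lk[1],0]
p=tipw-Rr.apply([.144,0,-.0032]);print(u,p)
print('lean');q,r=rows(np.array([.45,-.255,.14]),Rr,6)
print('go');rows(p,Rr,6,q,r)
"
```

```text
tip [ 0.4479 -0.1319  0.1184] [-0.0267 -0.1032 -0.0199  0.1347] tool [ 0.1378 -0.0058 -0.004 ]
shaft base [ 0.461  -0.2445  0.1233] [-0.2574 -0.9271 -0.1226  1.2249] tool [ 0.0246 -0.0006 -0.009 ]
79.53044950991068 [ 0.57   -0.1246  0.0924]
lean
{'dx': 2.5, 'dy': -2.1, 'dz': -4.3, 'rx': -6.1, 'ry': -0.8, 'rz': 2.3}
{'dx': 2.3, 'dy': -1.6, 'dz': -4.5, 'rx': -6.2, 'ry': -0.8, 'rz': 2.3}
{'dx': 2.2, 'dy': -1.3, 'dz': -4.7, 'rx': -6.1, 'ry': -0.8, 'rz': 2.4}
{'dx': 2.2, 'dy': -0.9, 'dz': -4.8, 'rx': -6.2, 'ry': -0.7, 'rz': 2.3}
{'dx': 2.0, 'dy': -0.4, 'dz': -5.0, 'rx': -6.1, 'ry': -0.8, 'rz': 2.3}
{'dx': 1.9, 'dy': 0.1, 'dz': -5.0, 'rx': -6.2, 'ry': -0.8, 'rz': 2.3}
go
{'dx': 25.0, 'dy': 7.8, 'dz': 15.8}
{'dx': 25.0, 'dy': 7.7, 'dz': 15.8}
{'dx': 25.0, 'dy': 7.8, 'dz': 15.8}
{'dx': 25.0, 'dy': 7.8, 'dz': 15.8}
{'dx': 25.0, 'dy': 7.8, 'dz': 15.8}
{'dx': 25.0, 'dy': 7.7, 'dz': 15.8}
```

The crops show the rod held straight along the tool's axis (wrist: shaft centred on column 317.5 for its whole length). Lean and move to the pre-insertion pose.

Request:
{"name": "drive_tool", "arguments": {
  "commands": [
    {"dx": 2.5, "dy": -2.1, "dz": -4.3, "rx": -6.1, "ry": -0.8, "rz": 2.3},
    {"dx": 2.3, "dy": -1.6, "dz": -4.5, "rx": -6.2, "ry": -0.8, "rz": 2.3},
    {"dx": 2.2, "dy": -1.3, "dz": -4.7, "rx": -6.1, "ry": -0.8, "rz": 2.4},
    {"dx": 2.2, "dy": -0.9, "dz": -4.8, "rx": -6.2, "ry": -0.7, "rz": 2.3},
    {"dx": 2, "dy": -0.4, "dz": -5, "rx": -6.1, "ry": -0.8, "rz": 2.3},
    {"dx": 1.9, "dy": 0.1, "dz": -5, "rx": -6.2, "ry": -0.8, "rz": 2.3}
  ]
}}

```text
clock: 13.5
eef_pos: [0.4497, -0.2547, 0.1403]
eef_rot: [1.989, 1.653, 0.558]
wrist_force: [0.0, 0.6, -3.4]
grip_width: 0.199
grasp_force: 98.6
```

Request:
{"name": "drive_tool", "arguments": {
  "commands": [
    {"dx": 15, "dy": 4.7, "dz": 9.5, "rx": 0, "ry": 0, "rz": 0},
    {"dx": 25, "dy": 7.8, "dz": 15.8, "rx": 0, "ry": 0, "rz": 0},
    {"dx": 25, "dy": 7.7, "dz": 15.8, "rx": 0, "ry": 0, "rz": 0},
    {"dx": 25, "dy": 7.8, "dz": 15.8, "rx": 0, "ry": 0, "rz": 0},
    {"dx": 25, "dy": 7.8, "dz": 15.8, "rx": 0, "ry": 0, "rz": 0},
    {"dx": 20, "dy": 6.2, "dz": 12.6, "rx": 0, "ry": 0, "rz": 0},
    {"dx": 10, "dy": 3.1, "dz": 6.3, "rx": 0, "ry": 0, "rz": 0},
    {"dx": 5, "dy": 1.6, "dz": 3.2, "rx": 0, "ry": 0, "rz": 0},
    {"dx": 0, "dy": 0, "dz": 0, "rx": 0, "ry": 0, "rz": 0},
    {"dx": 0, "dy": 0, "dz": 0, "rx": 0, "ry": 0, "rz": 0}
  ]
}}

```text
clock: 14.5
eef_pos: [0.5701, -0.1255, 0.0934]
eef_rot: [1.989, 1.656, 0.554]
wrist_force: [-0.2, -0.0, -2.8]
grip_width: 0.2
grasp_force: 98.7
```

```bash
cat > n7.py <<'E'
from h import *
import sys
t=sys.argv[1]
S,D=camera_params('scene'),camera_params('side')
s=state();M=R.from_rotvec(s['eef_rot']).as_matrix();lk=np.load('lk.npy');Rz=R.from_euler('z',lk[2]).as_matrix()
print(s["clock"],s["q"],s["eef_pos"],s["wrist_force"],s["grip_width"],s["grasp_force"])
tip=s['eef_pos']+M@[.144,0,-.0032];loc=Rz.T@(tip-[lk[0],lk[1],0]);print("tip local mm",loc*1e3,"axis",Rz.T@M[:,0])
print("proj tip",proj(S,tip),proj(D,tip))
im={n:read_camera(n)[:,:,::-1] for n in("wrist","scene","side")}
for n in im:cv2.imwrite(f"pics/{n}{t}.png",im[n])
r=lambda i,x,y,W,H,s:cv2.resize(i[y:y+H,x:x+W],None,fx=s,fy=s,interpolation=cv2.INTER_CUBIC)
cv2.imwrite(f"pics/v{t}.png",np.hstack([r(im["side"],225,165,75,75,7),r(im["wrist"],200,0,100*2,382,1.375)]) if 0 else np.hstack([r(im["side"],230,160,65,75,8)[:600,:480],cv2.resize(im["wrist"][0:400,213:427],(320,600),interpolation=cv2.INTER_CUBIC)]))
E
python3 n7.py 7
```

```text
14.5 [-0.4384  0.1201 -0.7935  0.0256  0.1524  1.3646] [ 0.5701 -0.1255  0.0934] [-0.1988 -0.0159 -2.8026] 0.19992879549044146 98.69454145431519
tip local mm [-19.7305 -75.9299  95.8578] axis [-0.0001  1.     -0.001 ]
proj tip [[264.8208 222.2252]] [[258.3073 195.665 ]]
```

View pics/v7.png

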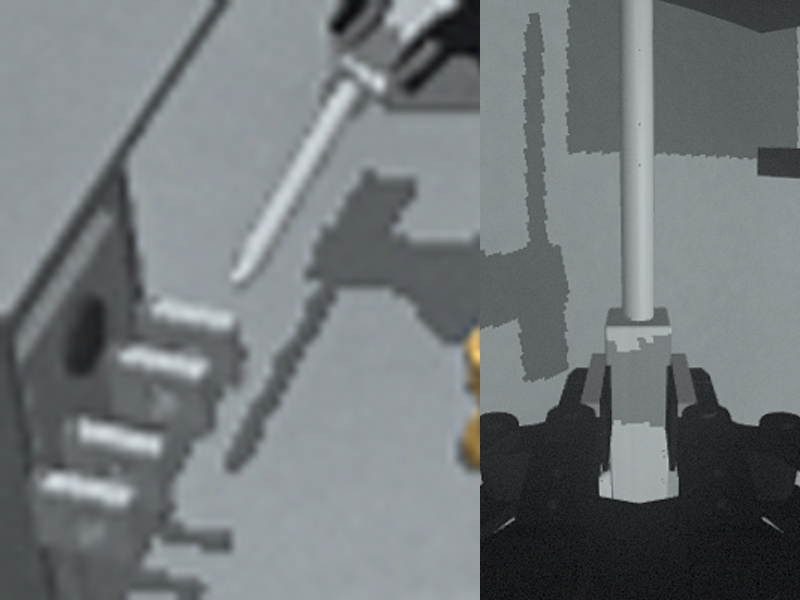

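The side crop shows the tip at (237,281), with the rod's line parallel to the row of lugs and pointing at the holes; the measured tip is within 1 px of the prediction. Insert slowly, watching the force.

Request:
{"name": "drive_tool", "arguments": {
  "commands": [
    {"dx": 6, "dy": 0, "dz": 0, "rx": 0, "ry": 0, "rz": 0},
    {"dx": 6, "dy": 0, "dz": 0, "rx": 0, "ry": 0, "rz": 0},
    {"dx": 6, "dy": 0, "dz": 0, "rx": 0, "ry": 0, "rz": 0},
    {"dx": 6, "dy": 0, "dz": 0, "rx": 0, "ry": 0, "rz": 0},
    {"dx": 4, "dy": 0, "dz": 0, "rx": 0, "ry": 0, "rz": 0},
    {"dx": 4, "dy": 0, "dz": 0, "rx": 0, "ry": 0, "rz": 0},
    {"dx": 4, "dy": 0, "dz": 0, "rx": 0, "ry": 0, "rz": 0},
    {"dx": 0, "dy": 0, "dz": 0, "rx": 0, "ry": 0, "rz": 0}
  ]
}}

```text
clock: 15.45
eef_pos: [0.5771, -0.089, 0.0935]
eef_rot: [1.988, 1.657, 0.555]
wrist_force: [0.2, -0.3, -2.6]
grip_width: 0.202
grasp_force: 98.7
```

```bash
cat > st.py <<'E'
from h import *
s=state();M=R.from_rotvec(s['eef_rot']).as_matrix();lk=np.load('lk.npy');Rz=R.from_euler('z',lk[2]).as_matrix()
tip=s['eef_pos']+M@[.144,0,-.0032];print(s["clock"],"tip",Rz.T@(tip-[lk[0],lk[1],0])*1e3,"ax",Rz.T@M[:,0],"F lock",Rz.T@s["wrist_force"],"T tool",M.T@s["ft_torque"],s["grip_width"])
for a in((1,0,0),(0,0,1)):print("local",a,"= tool",M.T@Rz@a)
E
python3 st.py
```

```text
15.45 tip [-19.6276 -38.7648  95.9481] ax [-0.0013  1.     -0.0008] F lock [ 0.2429 -0.2466 -2.6095] T tool [ 0.9232 -0.0131 -0.0603] 0.20157859112459062
local (1, 0, 0) = tool [-0.0013  0.7975  0.6033]
local (0, 0, 1) = tool [-0.0008  0.6033 -0.7975]
```

Request:
{"name": "drive_tool", "arguments": {
  "commands": [
    {"dx": 4, "dy": 0, "dz": 0, "rx": 0, "ry": 0, "rz": 0},
    {"dx": 4, "dy": 0, "dz": 0, "rx": 0, "ry": 0, "rz": 0},
    {"dx": 4, "dy": 0, "dz": 0, "rx": 0, "ry": 0, "rz": 0},
    {"dx": 4, "dy": 0, "dz": 0, "rx": 0, "ry": 0, "rz": 0},
    {"dx": 4, "dy": 0, "dz": 0, "rx": 0, "ry": 0, "rz": 0},
    {"dx": 4, "dy": 0, "dz": 0, "rx": 0, "ry": 0, "rz": 0},
    {"dx": 4, "dy": 0, "dz": 0, "rx": 0, "ry": 0, "rz": 0},
    {"dx": 0, "dy": 0, "dz": 0, "rx": 0, "ry": 0, "rz": 0}
  ]
}}

```text
clock: 16.25
eef_pos: [0.5822, -0.0615, 0.0936]
eef_rot: [1.988, 1.657, 0.556]
wrist_force: [0.2, -0.1, -3.5]
grip_width: 0.209
grasp_force: 98.7
```

```bash
python3 st.py
```

```text
16.25 tip [-19.5964 -10.7066  96.0203] ax [-0.0014  1.     -0.0006] F lock [ 0.2388 -0.0774 -3.4721] T tool [0.7934 0.0528 0.0452] 0.20907214390148188
local (1, 0, 0) = tool [-0.0014  0.7974  0.6035]
local (0, 0, 1) = tool [-0.0006  0.6035 -0.7974]
```

Request:
{"name": "drive_tool", "arguments": {
  "commands": [
    {"dx": 5, "dy": 0, "dz": 0, "rx": 0, "ry": 0, "rz": 0},
    {"dx": 5, "dy": 0, "dz": 0, "rx": 0, "ry": 0, "rz": 0},
    {"dx": 5, "dy": 0, "dz": 0, "rx": 0, "ry": 0, "rz": 0},
    {"dx": 5, "dy": 0, "dz": 0, "rx": 0, "ry": 0, "rz": 0},
    {"dx": 4, "dy": 0, "dz": 0, "rx": 0, "ry": 0, "rz": 0},
    {"dx": 4, "dy": 0, "dz": 0, "rx": 0, "ry": 0, "rz": 0},
    {"dx": 4, "dy": 0, "dz": 0, "rx": 0, "ry": 0, "rz": 0},
    {"dx": 4, "dy": 0, "dz": 0, "rx": 0, "ry": 0, "rz": 0},
    {"dx": 0, "dy": 0, "dz": 0, "rx": 0, "ry": 0, "rz": 0}
  ]
}}

```text
clock: 17.15
eef_pos: [0.5887, -0.0261, 0.0935]
eef_rot: [1.988, 1.657, 0.556]
wrist_force: [0.7, -0.7, -3.4]
grip_width: 0.203
grasp_force: 98.7
```

```bash
python3 st.py
```

```text
17.15 tip [-19.636   25.2244  95.9433] ax [-0.0013  1.     -0.0006] F lock [ 0.7964 -0.5743 -3.3521] T tool [0.8984 0.0119 0.0013] 0.20274270325082627
local (1, 0, 0) = tool [-0.0013  0.7974  0.6034]
local (0, 0, 1) = tool [-0.0006  0.6034 -0.7974]
```

Request:
{"name": "drive_tool", "arguments": {
  "commands": [
    {"dx": 4, "dy": 0, "dz": 0, "rx": 0, "ry": 0, "rz": 0},
    {"dx": 4, "dy": 0, "dz": 0, "rx": 0, "ry": 0, "rz": 0},
    {"dx": 4, "dy": 0, "dz": 0, "rx": 0, "ry": 0, "rz": 0},
    {"dx": 4, "dy": 0, "dz": 0, "rx": 0, "ry": 0, "rz": 0},
    {"dx": 4, "dy": 0, "dz": 0, "rx": 0, "ry": 0, "rz": 0},
    {"dx": 4, "dy": 0, "dz": 0, "rx": 0, "ry": 0, "rz": 0},
    {"dx": 4, "dy": 0, "dz": 0, "rx": 0, "ry": 0, "rz": 0},
    {"dx": 4, "dy": 0, "dz": 0, "rx": 0, "ry": 0, "rz": 0},
    {"dx": 3, "dy": 0, "dz": 0, "rx": 0, "ry": 0, "rz": 0},
    {"dx": 0, "dy": 0, "dz": 0, "rx": 0, "ry": 0, "rz": 0}
  ]
}}

```text
clock: 18.15
eef_pos: [0.5951, 0.0083, 0.0935]
eef_rot: [1.988, 1.657, 0.556]
wrist_force: [0.7, 0.4, -3.4]
grip_width: 0.204
grasp_force: 98.7
```

```bash
python3 st.py
```

```text
18.15 tip [-19.6395  60.181   95.9165] ax [-0.0013  1.     -0.0006] F lock [ 0.6022  0.5269 -3.4323] T tool [0.8141 0.0286 0.0309] 0.20364310055839221
local (1, 0, 0) = tool [-0.0013  0.7974  0.6034]
local (0, 0, 1) = tool [-0.0006  0.6034 -0.7974]
```

Request:
{"name": "drive_tool", "arguments": {
  "commands": [
    {"dx": 1.5, "dy": 0, "dz": 0, "rx": 0, "ry": 0, "rz": 0},
    {"dx": 1.5, "dy": 0, "dz": 0, "rx": 0, "ry": 0, "rz": 0},
    {"dx": 1, "dy": 0, "dz": 0, "rx": 0, "ry": 0, "rz": 0},
    {"dx": 1, "dy": 0, "dz": 0, "rx": 0, "ry": 0, "rz": 0},
    {"dx": 1, "dy": 0, "dz": 0, "rx": 0, "ry": 0, "rz": 0},
    {"dx": 0, "dy": 0, "dz": 0, "rx": 0, "ry": 0, "rz": 0}
  ]
}}

```text
clock: 18.75
eef_pos: [0.5961, 0.0138, 0.0934]
eef_rot: [1.989, 1.657, 0.555]
wrist_force: [0.6, 0.4, -2.6]
grip_width: 0.202
grasp_force: 98.7
```

Request:
{"name": "drive_tool", "arguments": {
  "commands": [
    {"dx": 1, "dy": 0, "dz": 0, "rx": 0, "ry": 0, "rz": 0},
    {"dx": 1, "dy": 0, "dz": 0, "rx": 0, "ry": 0, "rz": 0},
    {"dx": 0, "dy": 0, "dz": 0, "rx": 0, "ry": 0, "rz": 0}
  ]
}}

```text
clock: 19.05
eef_pos: [0.5964, 0.0158, 0.0934]
eef_rot: [1.989, 1.656, 0.555]
wrist_force: [1.5, 0.2, -3.1]
grip_width: 0.2
grasp_force: 98.7
```

```bash
python3 st.py
```

```text
19.05 tip [-19.5758  67.7994  95.8898] ax [-0.0007  1.     -0.0008] F lock [ 1.4138  0.4962 -3.1114] T tool [ 0.8547 -0.0793  0.0653] 0.20045606328007773
local (1, 0, 0) = tool [-0.0007  0.7974  0.6034]
local (0, 0, 1) = tool [-0.0008  0.6034 -0.7974]
```

Request:
{"name": "drive_tool", "arguments": {
  "commands": [
    {"dx": 1, "dy": 0, "dz": 0, "rx": 0, "ry": 0, "rz": 0},
    {"dx": 1, "dy": 0, "dz": 0, "rx": 0, "ry": 0, "rz": 0},
    {"dx": 0, "dy": 0, "dz": 0, "rx": 0, "ry": 0, "rz": 0}
  ]
}}

```text
clock: 19.35
eef_pos: [0.5968, 0.0177, 0.0935]
eef_rot: [1.989, 1.656, 0.555]
wrist_force: [-0.2, 0.1, -3.4]
grip_width: 0.2
grasp_force: 98.7
```

Request:
{"name": "drive_tool", "arguments": {
  "commands": [
    {"dx": 1, "dy": 0, "dz": 0, "rx": 0, "ry": 0, "rz": 0},
    {"dx": 0, "dy": 0, "dz": 0, "rx": 0, "ry": 0, "rz": 0}
  ]
}}

```text
clock: 19.55
eef_pos: [0.597, 0.0187, 0.0935]
eef_rot: [1.989, 1.656, 0.555]
wrist_force: [1.1, -0.8, -2.7]
grip_width: 0.202
grasp_force: 98.7
```

Request:
{"name": "drive_tool", "arguments": {
  "commands": [
    {"dx": 1, "dy": 0, "dz": 0, "rx": 0, "ry": 0, "rz": 0},
    {"dx": 0, "dy": 0, "dz": 0, "rx": 0, "ry": 0, "rz": 0}
  ]
}}

```text
clock: 19.75
eef_pos: [0.5971, 0.0193, 0.0934]
eef_rot: [1.989, 1.656, 0.554]
wrist_force: [0.3, -3.9, -2.8]
grip_width: 0.202
grasp_force: 98.7
```

Request:
{"name": "drive_tool", "arguments": {
  "commands": [
    {"dx": 1, "dy": 0, "dz": 0, "rx": 0, "ry": 0, "rz": 0},
    {"dx": 0, "dy": 0, "dz": 0, "rx": 0, "ry": 0, "rz": 0}
  ]
}}

```text
clock: 19.95
eef_pos: [0.5971, 0.0194, 0.0934]
eef_rot: [1.989, 1.654, 0.552]
wrist_force: [-1.8, -8.0, -0.8]
grip_width: 0.202
grasp_force: 98.9
```

Request:
{"name": "drive_tool", "arguments": {
  "commands": [
    {"dx": 0.7, "dy": 0, "dz": 0, "rx": 0, "ry": 0, "rz": 0},
    {"dx": 0, "dy": 0, "dz": 0, "rx": 0, "ry": 0, "rz": 0}
  ]
}}

```text
clock: 20.15
eef_pos: [0.597, 0.0194, 0.0934]
eef_rot: [1.99, 1.653, 0.551]
wrist_force: [-2.5, -11.1, -0.1]
grip_width: 0.2
grasp_force: 99.0
```

Request:
{"name": "drive_tool", "arguments": {
  "commands": [
    {"dx": 0, "dy": 0, "dz": 0, "rx": 0, "ry": 0, "rz": 0},
    {"dx": 0, "dy": 0, "dz": 0, "rx": 0, "ry": 0, "rz": 0},
    {"dx": 0, "dy": 0, "dz": 0, "rx": 0, "ry": 0, "rz": 0}
  ],
  "force": 25
}}

```text
clock: 20.45
eef_pos: [0.597, 0.0194, 0.0934]
eef_rot: [1.99, 1.653, 0.551]
wrist_force: [-2.7, -10.0, -1.1]
grip_width: 0.2
grasp_force: 99.0
```

Request:
{"name": "drive_tool", "arguments": {
  "commands": [
    {"dx": 0, "dy": 0, "dz": 0, "rx": 0, "ry": 0, "rz": 0},
    {"dx": 0, "dy": 0, "dz": 0, "rx": 0, "ry": 0, "rz": 0},
    {"dx": 0, "dy": 0, "dz": 0, "rx": 0, "ry": 0, "rz": 0},
    {"dx": 0, "dy": 0, "dz": 0, "rx": 0, "ry": 0, "rz": 0}
  ],
  "grip": 140
}}

```text
clock: 20.85
eef_pos: [0.5977, 0.0215, 0.0937]
eef_rot: [1.988, 1.657, 0.556]
wrist_force: [0.3, 0.4, -0.2]
grip_width: 0.452
grasp_force: 0.0
```

Request:
{"name": "drive_tool", "arguments": {
  "commands": [
    {"dx": 0, "dy": 0, "dz": -4, "rx": 0, "ry": 0, "rz": 0},
    {"dx": 0, "dy": 0, "dz": -8, "rx": 0, "ry": 0, "rz": 0},
    {"dx": 0, "dy": 0, "dz": -15, "rx": 0, "ry": 0, "rz": 0},
    {"dx": 0, "dy": 0, "dz": -20, "rx": 0, "ry": 0, "rz": 0},
    {"dx": 0, "dy": 0, "dz": -20, "rx": 0, "ry": 0, "rz": 0},
    {"dx": 0, "dy": 0, "dz": -20, "rx": 0, "ry": 0, "rz": 0},
    {"dx": 0, "dy": 0, "dz": -10, "rx": 0, "ry": 0, "rz": 0}
  ]
}}

```text
clock: 21.55
eef_pos: [0.5392, 0.0322, 0.1727]
eef_rot: [1.987, 1.655, 0.557]
wrist_force: [-0.3, -0.8, -1.2]
grip_width: 0.454
grasp_force: 0.0
```

```bash
cat > chk.py <<'E'
from h import *
S,D=camera_params('scene'),camera_params('side');lk=np.load('lk.npy');Rz=R.from_euler('z',lk[2]).as_matrix()
W=lambda l:Rz@(np.array(l)/1e3)+[lk[0],lk[1],0]
print(state()["q"],state()["clock"])
for n,c in(("scene",S),("side",D)):
    o=cv2.imread(f"pics/{n}5.png").astype(int);im=read_camera(n)[:,:,::-1];cv2.imwrite(f"pics/{n}9.png",im);im=im.astype(int)
    # brightness change, sampled along the rod's axis and the handle, before/after insertion
    for y in(-110,-95,-80,-65,-53,-33,0,34,53,57,61,65,69,74,80):
        u=proj(c,W([-20,y,95]))[0].round().astype(int)
        print(n,y,u,o[u[1]-1:u[1]+2,u[0]-1:u[0]+2].mean().round(),im[u[1]-1:u[1]+2,u[0]-1:u[0]+2].mean().round())
E
python3 chk.py
```

```text
[-0.0527 -0.0573 -0.7225  0.2598 -0.0783  1.6735] 21.55
scene -110 [261 212] 157.0 159.0
scene -95 [263 217] 157.0 158.0
scene -80 [264 221] 158.0 159.0
scene -65 [266 226] 159.0 160.0
scene -53 [268 230] 159.0 160.0
scene -33 [271 236] 132.0 134.0
scene 0 [275 248] 161.0 190.0
scene 34 [280 260] 190.0 195.0
scene 53 [283 268] 131.0 189.0
scene 57 [284 269] 117.0 180.0
scene 61 [284 271] 138.0 174.0
scene 65 [285 272] 159.0 159.0
scene 69 [285 274] 161.0 158.0
scene 74 [286 276] 162.0 163.0
scene 80 [287 278] 161.0 162.0
side -110 [263 189] 146.0 198.0
side -95 [261 192] 148.0 198.0
side -80 [259 195] 148.0 199.0
side -65 [257 198] 164.0 199.0
side -53 [255 201] 120.0 123.0
side -33 [253 205] 173.0 188.0
side 0 [248 213] 111.0 178.0
side 34 [243 221] 176.0 187.0
side 53 [241 226] 116.0 132.0
side 57 [240 227] 110.0 137.0
side 61 [239 228] 98.0 136.0
side 65 [239 229] 90.0 106.0
side 69 [238 230] 85.0 92.0
side 74 [237 231] 80.0 80.0
side 80 [237 233] 78.0 78.0
```

```bash
python3 - <<'E'
from h import *
D=camera_params('side');S=camera_params('scene');lk=np.load('lk.npy');Rz=R.from_euler('z',lk[2]).as_matrix()
W=lambda l:Rz@(np.array(l)/1e3)+[lk[0],lk[1],0]
o=cv2.imread("pics/side5.png",0).astype(np.float32);im=cv2.imread("pics/side9.png",0).astype(np.float32)
for z,rng in((105,range(-140,-98,3)),(95,range(52,82,2))):
    for nm,c,f in(("side",D,im),("sidebefore",D,o),("scene",S,cv2.imread("pics/scene9.png",0).astype(np.float32)),("scenebefore",S,cv2.imread("pics/scene5.png",0).astype(np.float32))):
        u=np.array([proj(c,W([-20,y,z]))[0] for y in rng],np.float32)
        print(nm,list(zip(rng,cv2.remap(f,u[:,0],u[:,1],cv2.INTER_LINEAR).ravel().round().astype(int).tolist())))
# wedge pose: black blob in scene
hs=cv2.imread("pics/scene9.png");m=(hs.max(2)<45).astype(np.uint8);n,l,st,ce=cv2.connectedComponentsWithStats(m)
for i in range(1,n):
    if st[i,4]>100:print("dark",st[i],atz(S,ce[i],.02))
E
```

```text
side [(-140, 146), (-137, 146), (-134, 146), (-131, 144), (-128, 145), (-125, 145), (-122, 146), (-119, 144), (-116, 150), (-113, 174), (-110, 192), (-107, 195), (-104, 195), (-101, 195)]
sidebefore [(-140, 142), (-137, 143), (-134, 143), (-131, 142), (-128, 142), (-125, 143), (-122, 144), (-119, 145), (-116, 145), (-113, 146), (-110, 147), (-107, 147), (-104, 145), (-101, 145)]
scene [(-140, 158), (-137, 159), (-134, 157), (-131, 158), (-128, 160), (-125, 158), (-122, 158), (-119, 158), (-116, 158), (-113, 160), (-110, 158), (-107, 157), (-104, 157), (-101, 158)]
scenebefore [(-140, 158), (-137, 155), (-134, 155), (-131, 156), (-128, 157), (-125, 157), (-122, 156), (-119, 155), (-116, 157), (-113, 158), (-110, 157), (-107, 156), (-104, 156), (-101, 156)]
side [(52, 137), (54, 139), (56, 130), (58, 124), (60, 119), (62, 110), (64, 98), (66, 93), (68, 87), (70, 86), (72, 88), (74, 89), (76, 89), (78, 81), (80, 72)]
sidebefore [(52, 118), (54, 120), (56, 120), (58, 114), (60, 102), (62, 94), (64, 88), (66, 85), (68, 84), (70, 86), (72, 87), (74, 89), (76, 90), (78, 81), (80, 70)]
scene [(52, 193), (54, 196), (56, 193), (58, 191), (60, 195), (62, 187), (64, 155), (66, 142), (68, 152), (70, 161), (72, 162), (74, 163), (76, 163), (78, 162), (80, 161)]
scenebefore [(52, 137), (54, 135), (56, 122), (58, 111), (60, 116), (62, 144), (64, 162), (66, 163), (68, 161), (70, 159), (72, 159), (74, 162), (76, 162), (78, 160), (80, 160)]
dark [  50    0  104   20 1265] [ 0.6452 -1.8489  0.02  ]
dark [ 262   47   53   43 1598] [ 0.129  -0.7511  0.02  ]
dark [  95   93   70   58 2458] [ 0.735  -0.6696  0.02  ]
dark [ 281  130   75   64 1657] [ 0.3325 -0.2034  0.02  ]
dark [173 213  27  34 544] [ 0.7357 -0.1187  0.02  ]
dark [ 301  237   69   41 1145] [0.478  0.1224 0.02  ]
```

```bash
python3 -c "
from workcell import *
print(close_job())"
```

```text
the job is handed in; nothing more can be done
None
```

The job is handed in: the shutter came down gently onto its stop, the wedge lies well clear of it, and the lock rod is through all four lugs with its handle against the first and the gripper off it, as measured from the last pictures and the contact force (the final state was not viewed by eye).

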